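# Index the rotor carousel and top up the adapter pile by feel

### The arm

A 6-joint arm with a two-finger parallel gripper is mounted at the origin on the work surface. World frame = base frame: x ahead of the robot, y to its left, z up, the work surface at z = 0. Lengths are in m, angles in degrees, forces in N, time in s.
With the tool pointing down it reaches from about 0.3 to 0.75 m from the base axis. Payload 8.5 kg.
Tool frame: the origin (TCP) lies midway between the tips of the shut fingers; the grasp point (between the pads) lies 19 mm behind it (env.grip_depth is the distance from the TCP to the grasp point, in m); x points along the fingers, y is the direction in which the jaws open and shut, and the axes are right-handed (so a half turn about x gives the same grasp; the last joint's range is limited). The gripper opens to 85 mm and grips with 20 to 120 N. Pads are 22 mm wide; open, the fingers measure 114 mm over their backs; the gripper's body (76 mm by 85 mm) begins 54 mm behind the grasp point. The pads swing forward as they close: fully open they stand 13 mm farther back than shut.
Start: joints at [64.211, 21.807, 74.336, -0, 83.858, -12.336], TCP at [0.128, 0.535, 0.231] pointing down, gripper open.
Joint ranges: [-178.18, 178.18], [-50.72, 133.34], [12.68, 142.11], [-81.47, 261.47], [9.98, 163.14], [-165.26, 165.26]. Speed limits (degrees/s): [136.94, 136.94, 180, 180, 180, 180].

### API

Orientations are given as a 3x3 rotation matrix whose columns are the frame's x, y, z axes.
In Python, from rig import env gives the robot as it stands.
- The arm moves only by the tool play_rows, never from a script. Its arguments are lists of equal length, an entry for each row: "travel": the shift along the world's x, y, z in cm, a list of three; "rotation": the turn, a rotation vector about the world's x, y, z in rad, a list of three; "claw": the finger opening in cm, from 0 to 8.54. A call has 1 to 12 rows; each row shifts and turns the pose as measured when the row begins; what a row does not reach is not made up. A row lasts 1/12 s, in which the tool goes at most 41.7 mm and 7.16 degrees, less where a joint would pass 70% of its speed; a pose out of reach is approached as far as the arm can. A call is refused whole if a number of a shift passes 4.17 or a number of a turn 0.125, either way. A call with a gripper value outside its range is refused whole. The fingers move at their own pace and stop on an object; "squeeze" is the grip in N (left out, the last holds). Time passes only in rows, so rows that do not move let the fingers close. It gives the time, the measured TCP pose, the force and the opening at its end, in the units of the state.
- env.observe(): the state, without advancing time (a new reading comes with each control period).
- env.get_image(name): name is "scene" or "side" or "wrist"; returns the picture (420x560x3 uint8, red, green, blue); there is no depth.
- env.camera_info(name): a dict with "vertical_fov" (degrees; the focal length in pixels is half the picture's height over the tangent of half this angle, whatever the lens; pixels are square), "cx", "cy" (the principal point, pixels), "eye" and "rotation" of the camera in the world. Camera axes: x right, y down, z forward; pixel columns grow to the right and rows downward; lengths in m; the calibration is good to about 2 mm. A picture is of the moment at which its call begins: read the wrist's pose just before it. camera_info takes no time and is no camera call; for the wrist camera it gives the pose at the moment of the call.
- env.close_job(): hands the job in, once; it reports no verdict.
The state is a dict: "time_s": time; "q": joint angles; "qvel": joint speeds; "joint_efforts": joint torques, N m; "position": TCP position; "tool_rot": TCP orientation; "ft_force": force on the tool from outside, world axes, zero at the start; "wrist_torque": the same for the moment, N m; "grip_width": finger opening in m.
Only numpy, scipy, OpenCV 4.12 (cv2) and the standard library are available. Lean on these libraries where they do the work, as an engineer would, in place of code of your own. Each camera call takes 0.05 s, during which the arm holds its last target.

### The job

First turn the rotor carousel until the bucket holding the pile of brown adapter discs clicks into its detent at the green loading pointer, and let go. Then lay the loose brown disc flat and centred on top of that pile: how high the pile stands is not known, so feel for its top, press only gently and do not let the disc drop. Leave the other things on the bench where they are.

Things in the scene. Friction and masses are not known exactly. Their poses are not given: they have to be found in the camera images.
- stand: fixed white indexing stand of the carousel, round foot 300 mm across. Origin on the bench, on the carousel's vertical axis. Its -x axis points to the loading place: there stand a green pointer post (18 x 30 x 98 mm high, 192 mm from the axis) and a sprung roller, 85 mm above the bench
- carousel: four-armed silver rotor, free to turn about the stand's vertical axis; same origin as the stand (bench height), z up. Its -x axis points to the pile bucket: home when its x axis is parallel to the stand's. Starts 43 to 77 degrees counter-clockwise (from above) of home, between two detents: turn it clockwise. Steel posts at 45 degrees between its buckets; hub radius 36 mm
- roller (a point): ball of the detent's sprung roller on the stand, 166 mm from the axis towards the loading place, 85 mm above the bench. From about 6.5 degrees before home a ridge on the rotor must be forced over it (about 8 N at a post); within about 2.5 degrees of home it drops between two ridges, pulls the rotor home and holds it. Pushing on as hard again carries the rotor past
- hub (a point): centre of the green button's top on the carousel's axis, 136 mm above the bench. Around it, every 90 degrees at 105 mm radius, are four black octagonal buckets, 103 mm across flats, rims 105 mm above the bench; three hold brown inserts with blue-capped tubes and prongs, tops 140 mm above the bench; the fourth holds the disc pile
- post_a (a point): top centre of the upright steel post (yellow tip, 16 mm diameter, standing 60 mm clear above its arm, top 154 mm above the bench, 140 mm from the axis) 45 degrees clockwise (seen from above) of the pile bucket; a handle to turn the carousel by; turns with the carousel
- post_b (a point): the same on the other post with a yellow tip, 45 degrees counter-clockwise of the pile bucket
- bucket (a point): point on the axis of the pile bucket (yellow mark on its outer face), at its rim, 105 mm above the bench, 105 mm from the carousel's axis; turns with it. The pile is a column of brown discs, 64 mm diameter, centred on this axis; its flat top is somewhere from 130 to 175 mm above the bench (not measured) and does not give way when pressed
- disc: the loose brown adapter disc, 64 mm diameter, 16 mm thick, about 0.11 kg, lying flat on the bench, with seven dark hole marks on top; origin at the centre of its underside, z up
- white_disc: bystander, leave alone: white disc of the same size; origin at the centre of its underside
- grey_disc: bystander, leave alone: grey disc of the same size; origin at the centre of its underside
- bottle: bystander, leave alone: amber bottle with blue cap, 68 mm diameter, 150 mm tall; origin at the centre of its underside
- beaker: bystander, leave alone: glass beaker, 76 mm diameter, 95 mm tall; origin at the centre of its underside
- tip_box: bystander, leave alone: blue box with clear lid, 85 x 120 x 75 mm; origin at the centre of its underside
There are look-alikes about, which are no part of the job. Leave any blue or yellow look-alike of the disc alone.

How it is judged:
By the outcome, as a careful person would: the job done as asked, in the order asked, and still so for the second after the job is handed in, with the robot touching nothing.
It also fails if it takes over 64 s, if anything falls off the work surface, if the arm or the gripper's body presses on something with over 40 N, if the wrist force passes 120 N, or if a joint passes its speed limit or range.

## Working session

There is one attempt and no reset: what is moved stays moved. The work goes in short steps, Python scripts to look and compute and a tool call to move; the robot and the scene stay as the last step left them, time stands still between calls to the robot, and variables do not carry over. Pictures are saved under pics/ and viewed, and the job is handed in when it is done.

Besides the shell and the picture viewer there is one more tool, called as name(argument=value, ...) on one line, values as JSON. play_rows: Moves the arm, as the interface text tells. Its arguments: {"type":"object","properties":{"travel":{"type":"array","items":{"type":"array","items":{"type":"number"}}},"rotation":{"type":"array","items":{"type":"array","items":{"type":"number"}}},"claw":{"type":"array","items":{"type":"number"}},"squeeze":{"type":"number"}},"required":["travel","rotation","claw"]}

```bash
ls; mkdir -p pics; python3 - <<'E'
from rig import env
import cv2
s=env.observe();print(s)
for n in ["scene","side","wrist"]:
    i=env.camera_info(n);print(n,i)
    cv2.imwrite(f"pics/{n}0.png",env.get_image(n)[:,:,::-1])
print(env.grip_depth)
E
```

```text
pics
{'time_s': 0.0, 'q': array([ 6.42119949e+01,  2.18386785e+01,  7.43881781e+01,  9.99175452e-05,
        8.38580506e+01, -1.23372190e+01]), 'qvel': array([-0.02259065,  0.12646072, -0.03776277, -0.02614504, -0.1310815 ,
        0.09921733]), 'joint_efforts': array([ 3.88550652e-04, -4.48469639e+01, -2.31278104e+01, -1.54500617e-04,
        4.85388460e-03,  4.04748482e-05]), 'position': array([0.12780849, 0.53461539, 0.23071329]), 'tool_rot': array([[-6.46255390e-04,  2.32609779e-01,  9.72569932e-01],
       [-1.33357249e-03,  9.72569070e-01, -2.32610459e-01],
       [-9.99998902e-01, -1.44731827e-03, -3.18326002e-04]]), 'ft_force': array([0.20141376, 0.76361156, 0.28854879]), 'wrist_torque': array([-0.00456406, -0.01548645,  0.03967986]), 'grip_width': 0.0852728920604126}
scene {'vertical_fov': 54.18993449051341, 'cx': 275.3240055238915, 'cy': 209.67963063967005, 'eye': array([1.18544294, 0.24496704, 0.60375214]), 'rotation': array([[-0.33804035,  0.500597  , -0.79695129],
       [ 0.94112524,  0.1766898 , -0.28820824],
       [-0.00346301, -0.847457  , -0.53085276]])}
side {'vertical_fov': 57.1435230742082, 'cx': 282.53036590966076, 'cy': 204.89734823325315, 'eye': array([ 0.02378664, -0.56871248,  0.84317703]), 'rotation': array([[ 0.79697007, -0.41808755,  0.43593751],
       [-0.6037537 , -0.57278221,  0.55443846],
       [ 0.01789343, -0.70506974, -0.70891218]])}
wrist {'vertical_fov': 66.69844793088438, 'cx': 283.20769636678324, 'cy': 210.25522947828227, 'eye': array([0.05745219, 0.55200826, 0.37394955]), 'rotation': array([[ 2.32550889e-01,  9.32275861e-01,  2.77095294e-01],
       [ 9.72583855e-01, -2.22662628e-01, -6.70969440e-02],
       [-8.54094942e-04,  2.85101864e-01, -9.58496843e-01]])}
0.0187
```

View pics/scene0.png

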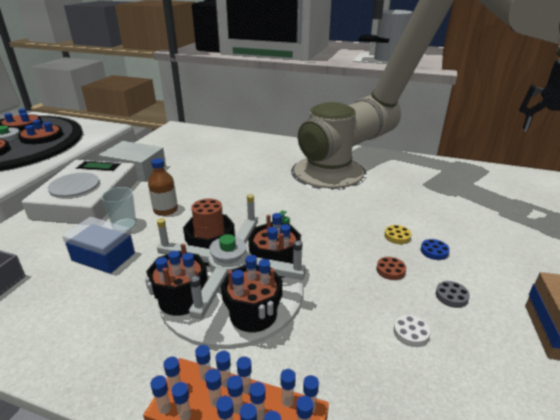

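View pics/side0.png

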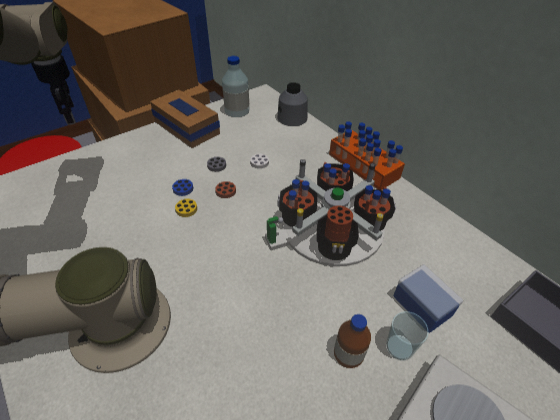

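View pics/wrist0.png

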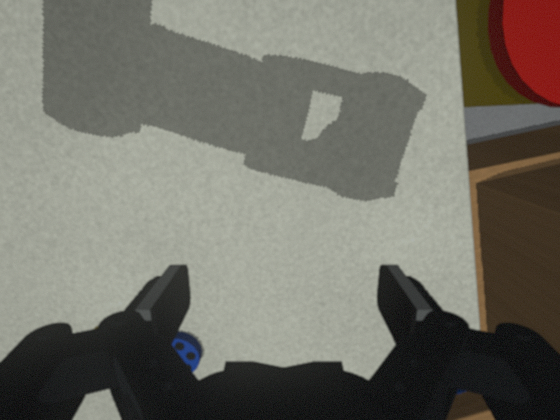

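```bash
python3 - <<'E'
import cv2
a=cv2.imread("pics/scene0.png")[170:340,130:330];cv2.imwrite("pics/sc_c.png",cv2.resize(a,None,fx=4,fy=3.5,interpolation=3)[:, :800])
a=cv2.imread("pics/side0.png")[140:270,250:410];cv2.imwrite("pics/si_c.png",cv2.resize(a,None,fx=4.5,fy=4.5,interpolation=3))
a=cv2.imread("pics/side0.png")[145:225,160:280];b=cv2.resize(a,None,fx=5,fy=5,interpolation=3)[:300]
c=cv2.imread("pics/scene0.png")[215:275,370:490];c=cv2.resize(c,None,fx=5,fy=5,interpolation=3)
cv2.imwrite("pics/d_c.png",cv2.vconcat([b,c]))
E
```

```text
(no output)
```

View pics/sc_c.png

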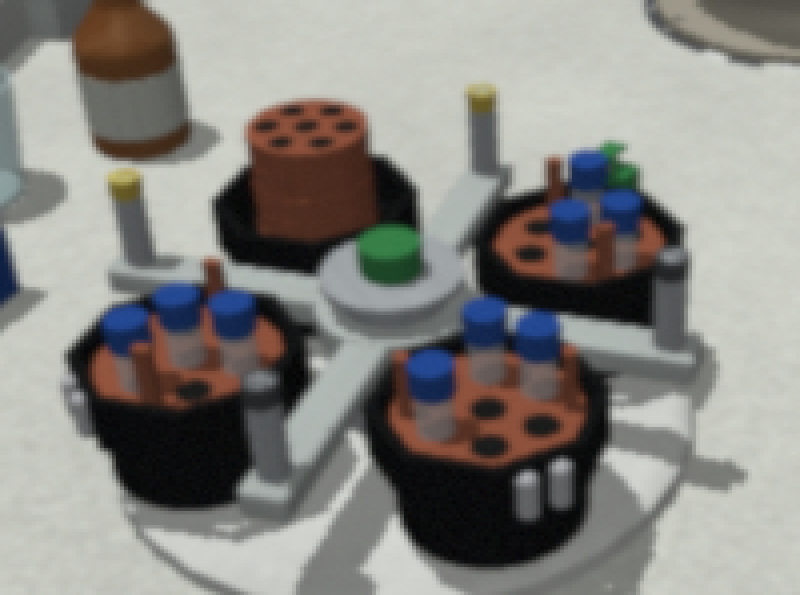

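View pics/si_c.png

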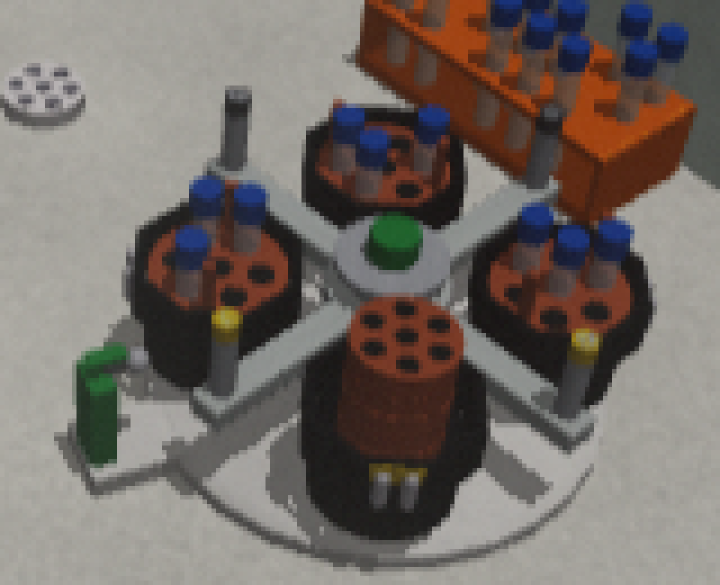

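View pics/d_c.png

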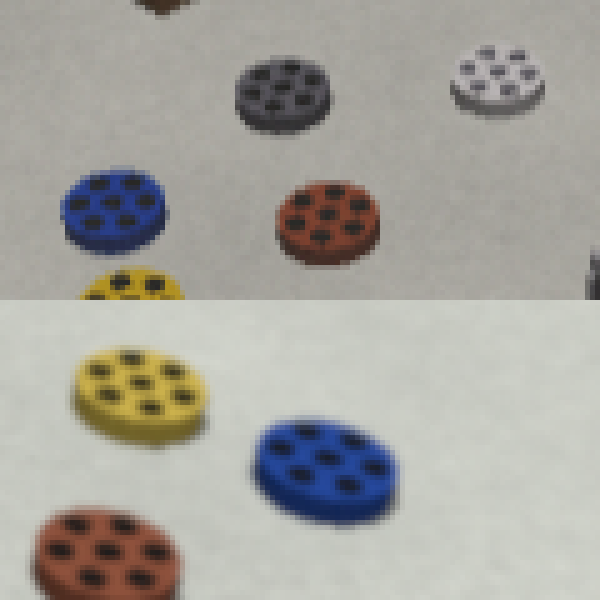

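```bash
cat > h.py <<'E'
from rig import env
import numpy as np, cv2
def ray(n,u,v,info=None):
    i=info or env.camera_info(n); f=210/np.tan(np.radians(i["vertical_fov"]/2))
    d=np.array([(u-i["cx"])/f,(v-i["cy"])/f,1]); return np.array(i["eye"]),np.array(i["rotation"])@d
def atz(n,u,v,z,info=None):
    e,d=ray(n,u,v,info); return e+d*(z-e[2])/d[2]
def tri(p,q):
    e1,d1=ray("scene",*p);e2,d2=ray("side",*q)
    A=np.stack([d1,-d2],1);t=np.linalg.lstsq(A,e2-e1,rcond=None)[0]
    a=e1+d1*t[0];b=e2+d2*t[1];return (a+b)/2,np.linalg.norm(a-b)
E
python3 - <<'E'
from h import *
def un(p,o,sx,sy): return ((p[0]+.5)/sx-.5+o[0],(p[1]+.5)/sy-.5+o[1])
S=lambda *p:un(p,(130,170),4,3.5); D=lambda *p:un(p,(250,140),4.5,4.5)
np.set_printoptions(precision=4,suppress=True)
for n,s,d,z in [("hub",S(390,238),D(397,230),.136),("a",S(481,89),D(227,316),.154),("b",S(125,176),D(586,338),.154),("pile",S(309,126),D(406,335),None),
 ("disc",un((107,251),(370,215),5,5),un((327,214),(160,145),5,5),.016),("ptr",S(612,152),D(97,360),.098),("white",(412,328),un((497,71),(160,145),5,5),.016),("grey",(453,291),un((283,86),(160,145),5,5),.016),
 ("blue",un((327,157),(370,215),5,5),un((113,202),(160,145),5,5),.016),("yel",un((141,83),(370,215),5,5),(187,206),.016)]:
    print(n,*tri(s,d), "" if z is None else (atz("scene",*s,z)[:2],atz("side",*d,z)[:2]))
E
```

```text
hub [ 0.6111 -0.0616  0.1369] 0.0009147007447516291 (array([ 0.6104, -0.0625]), array([ 0.6116, -0.0606]))
a [ 0.4723 -0.0709  0.1547] 0.0021385868901784575 (array([ 0.4721, -0.0721]), array([ 0.4724, -0.0693]))
b [ 0.6219 -0.1998  0.1542] 0.0018971417419401673 (array([ 0.6221, -0.2008]), array([ 0.6214, -0.199 ]))
pile [ 0.5429 -0.1394  0.1542] 0.001329297503666672 
disc [0.433  0.2464 0.0158] 0.0019832445077959237 (array([0.4344, 0.2456]), array([0.4328, 0.2474]))
ptr [ 0.4275 -0.0101  0.0941] 0.002349326621589163 (array([ 0.4344, -0.0089]), array([ 0.425 , -0.0117]))
white [0.6032 0.3037 0.0142] 0.002465076940301402 (array([0.6061, 0.3026]), array([0.6019, 0.3035]))
grey [0.4756 0.3749 0.0153] 0.0009924539306346834 (array([0.4769, 0.3744]), array([0.4752, 0.3749]))
blue [0.3293 0.3358 0.0162] 0.0007762992284051282 (array([0.3296, 0.3355]), array([0.3293, 0.3365]))
yel [0.298  0.2458 0.0157] 0.0030843259964431755 (array([0.2966, 0.2469]), array([0.2982, 0.2434]))
```

play_rows(travel=[[2,-3.5,0.2],[2,-3.5,0.2],[2,-3.5,0.2],[2,-3.5,0.2],[2,-3.5,0.2],[2,-3.5,0.2],[2,-3.5,0.2],[2,-3.5,0.2],[2,-3.5,0.2],[2,-3.5,0.2],[2,-3.5,0.2],[2,-3.5,0.2]], rotation=[[0,0,0.025],[0,0,0.025],[0,0,0.025],[0,0,0.025],[0,0,0.025],[0,0,0.025],[0,0,0.025],[0,0,0.025],[0,0,0.025],[0,0,0.025],[0,0,0.025],[0,0,0.025]], claw=[8.5,8.5,8.5,8.5,8.5,8.5,8.5,8.5,8.5,8.5,8.5,8.5])

```text
time_s: 1.15
position: [0.3667, 0.1016, 0.2526]
tool_rot: [[-0.001, -0.093, 0.996], [-0.004, 0.996, 0.093], [-1.0, -0.004, -0.002]]
ft_force: [1.0, 0.9, 0.8]
grip_width: 0.0848
```

play_rows(travel=[[1.5,-3.4,0],[1.5,-3.4,0],[1.5,-3.4,0],[1.5,-3.4,0],[1.5,-3,0],[0,0,0]], rotation=[[0,0,0],[0,0,0],[0,0,0],[0,0,0],[0,0,0],[0,0,0]], claw=[3.2,3.2,3.2,3.2,3.2,3.2])

```text
time_s: 1.65
position: [0.4455, -0.08, 0.2523]
tool_rot: [[-0.0, -0.087, 0.996], [-0.005, 0.996, 0.087], [-1.0, -0.005, -0.001]]
ft_force: [-1.7, 1.1, -0.8]
grip_width: 0.0321
```

```bash
python3 - <<'E'
from h import *
i=env.camera_info("wrist");s=env.observe();print(s["position"],s["q"],i["eye"],i["rotation"].tolist())
im=env.get_image("wrist")[:,:,::-1]
cv2.imwrite("pics/w1.png",im);cv2.imwrite("pics/w1b.png",cv2.resize(im,None,fx=1.42,fy=1.42,interpolation=3))
E
```

```text
[ 0.4455213  -0.07995565  0.25230894] [ -25.07536643   10.99677125   86.43883437   -0.24767879   82.46590686
 -120.01268546] [ 0.37336078 -0.0853245   0.3955126 ] [[-0.08670521336195668, 0.9548530424893844, 0.2841441064400616], [0.996225821770409, 0.08425953165254912, 0.02084330500578638], [-0.0040395561301623095, 0.2848789191471643, -0.9585549975936759]]
```

View pics/w1b.png

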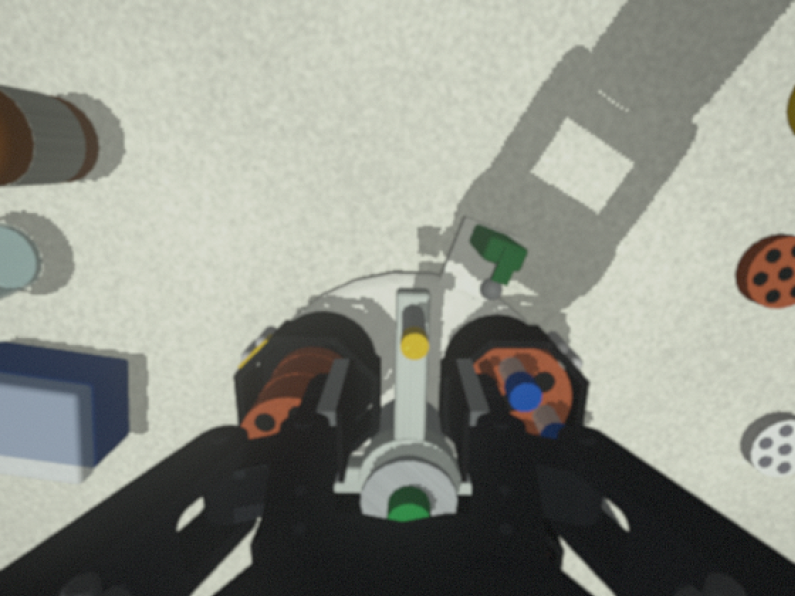

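```bash
cat > w1.py <<'E'
from h import *
I=dict(vertical_fov=66.69844793088438,cx=283.2077,cy=210.2552,eye=np.array([ 0.37336078,-0.0853245,0.3955126 ]),rotation=np.array([[-0.08670521336195668, 0.9548530424893844, 0.2841441064400616], [0.996225821770409, 0.08425953165254912, 0.02084330500578638], [-0.0040395561301623095, 0.2848789191471643, -0.9585549975936759]]))
for n,u,v,z in [("roller",491,289,.085),("post",415,346,.154),("hub",408,500,.136),("ptr",506,250,.098)]:
    p=atz("",(u+.5)/1.42-.5,(v+.5)/1.42-.5,z,I); d=p[:2]-[.611,-.0615]; print(n,p,np.hypot(*d),np.degrees(np.arctan2(d[1],d[0]))%360)
E
python3 w1.py
```

```text
roller [ 0.45266708 -0.0165319   0.085     ] 0.16459478621487916 164.1449358873037
post [ 0.47247692 -0.07040048  0.154     ] 0.1388087258024778 183.6763557046228
hub [ 0.59389485 -0.06328959  0.136     ] 0.01719850793452 185.97272854331848
ptr [ 0.42189803 -0.01332288  0.098     ] 0.195142487026573 165.70693401578484
```

play_rows(travel=[[1.4,0.5,-1],[1.3,0.45,-2],[0,0,-3.5],[0,0,-3.5],[0,0,0]], rotation=[[0,0,0],[0,0,0],[0,0,0],[0,0,0],[0,0,0]], claw=[2.8,2.8,2.8,2.8,2.8])

```text
time_s: 2.12
position: [0.471, -0.0649, 0.1506]
tool_rot: [[0.003, -0.087, 0.996], [-0.004, 0.996, 0.087], [-1.0, -0.004, 0.002]]
ft_force: [-1.6, -0.7, -1.0]
grip_width: 0.0281
```

play_rows(travel=[[0.1,-0.55,0],[0,0,0],[0,0,-1.9],[0,0,-1.9],[0,0,0]], rotation=[[0,0,0],[0,0,0],[0,0,0],[0,0,0],[0,0,0]], claw=[2.8,2.8,2.8,2.8,2.8])

```text
time_s: 2.53
position: [0.4743, -0.0698, 0.1194]
tool_rot: [[0.012, -0.09, 0.996], [-0.008, 0.996, 0.09], [-1.0, -0.009, 0.011]]
ft_force: [-0.2, -0.5, -0.6]
grip_width: 0.0283
```

```bash
python3 - <<'E'
from h import *
im=env.get_image("wrist")[:,:,::-1]
cv2.imwrite("pics/w2b.png",cv2.resize(im,None,fx=1.42,fy=1.42,interpolation=3))
print(env.observe()["ft_force"],env.observe()["position"])
E
```

```text
[1.14546456 0.12430335 0.16134235] [ 0.47507504 -0.07011057  0.12103691]
```

View pics/w2b.png

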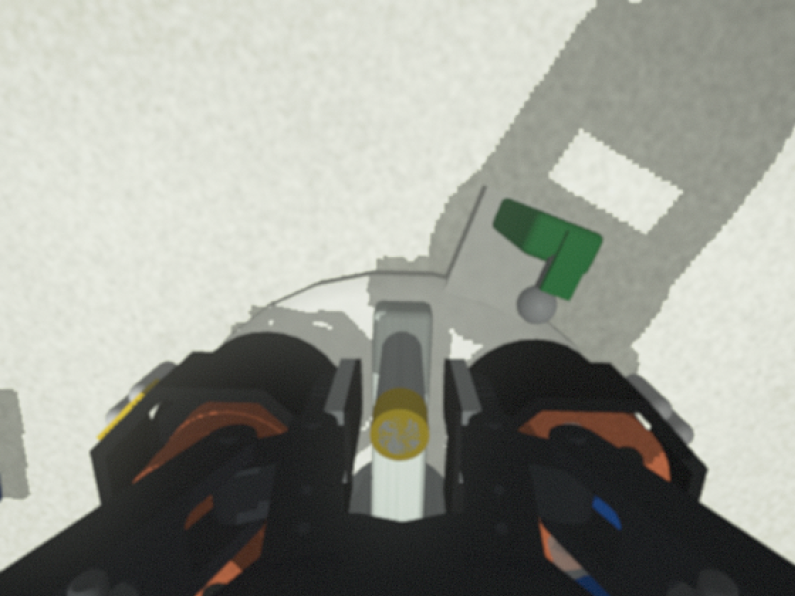

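```bash
cat > arc.py <<'E'
from h import *
import sys
C=np.array([.611,-.0615]);R=.1395
s=env.observe();p=s["position"];d=p[:2]-C
th=np.degrees(np.arctan2(d[1],d[0]))%360; Y=s["tool_rot"][:,1]; yaw=np.degrees(np.arctan2(Y[1],Y[0]))
print("theta",th,"r",np.hypot(*d),"yaw",yaw,"want",th-90,p[2],s["ft_force"],s["grip_width"],s["time_s"])
if len(sys.argv)>1:
    n,st=int(sys.argv[1]),float(sys.argv[2]); q=p[:2]
    for k in range(1,n+1):
        a=np.radians(th-st*k); t=C+R*np.array([np.cos(a),np.sin(a)]); print(np.round((t-q)*100,2),end=" "); q=t
    print("\nrot per row",np.radians(((th-st*n-90)-yaw)/n))
E
python3 arc.py 6 4
```

```text
theta 183.62472711743538 r 0.13619741899889454 yaw 95.16230827160638 want 93.62472711743538 0.12103691022475832 [1.14546456 0.12430335 0.16134235] 0.028472766636270835 2.5833
[-0.36  0.95] [0.04 0.97] [0.11 0.97] [0.18 0.96] [0.24 0.94] [0.31 0.92] 
rot per row -0.07428581235592291
```

play_rows(travel=[[-0.3,0.95,-0.5],[0.05,0.97,0],[0.11,0.97,0],[0.18,0.96,0],[0.25,0.94,0],[0.31,0.92,0]], rotation=[[0,0,-0.074],[0,0,-0.074],[0,0,-0.074],[0,0,-0.074],[0,0,-0.074],[0,0,-0.074]], claw=[2.8,2.8,2.8,2.8,2.8,2.8])

```text
time_s: 3.08
position: [0.4858, -0.0154, 0.1294]
tool_rot: [[0.023, 0.367, 0.93], [-0.027, 0.93, -0.366], [-0.999, -0.017, 0.032]]
ft_force: [-1.0, -2.0, -1.3]
grip_width: 0.0281
```

```bash
python3 arc.py 6 4
```

```text
theta 159.80263420600548 r 0.1334053759061084 yaw 68.4928554616931 want 69.80263420600548 0.12935926231495606 [-1.04518575 -1.98229228 -1.29412014] 0.028110167819041215 3.0833
[-0.2   1.11] [0.43 0.87] [0.49 0.84] [0.55 0.81] [0.6  0.77] [0.65 0.72] 
rot per row -0.0660031781529585
```

play_rows(travel=[[-0.3,1.15,-0.4],[0.38,0.9,-0.3],[0.44,0.87,-0.3],[0.5,0.84,-0.3],[0.55,0.8,-0.3]], rotation=[[0.008,0.007,-0.066],[0.008,0.007,-0.066],[0.008,0.007,-0.066],[0.008,0.007,-0.066],[0.008,0.007,-0.066]], claw=[2.8,2.8,2.8,2.8,2.8])

```text
time_s: 3.5
position: [0.5056, 0.0312, 0.1263]
tool_rot: [[-0.0, 0.661, 0.751], [0.005, 0.751, -0.661], [-1.0, 0.003, -0.003]]
ft_force: [-0.4, -1.0, 0.9]
grip_width: 0.028
```

```bash
python3 arc.py 4 3;python3 - <<'E'
from h import *
im=env.get_image("wrist")[:,:,::-1]
cv2.imwrite("pics/w3b.png",cv2.resize(im,None,fx=1.42,fy=1.42,interpolation=3))
print(env.observe()["tool_rot"][:,0])
E
```

```text
theta 138.65526370315757 r 0.1403880573814673 yaw 48.644919533653436 want 48.65526370315757 0.12628304690933229 [-0.42182648 -1.02830422  0.8818531 ] 0.027994477898175916 3.5
[0.56 0.48] [0.52 0.51] [0.55 0.48] [0.57 0.45] 
rot per row -0.05231474260577199
[ 4.67224958e-04  5.73013328e-03 -9.99983474e-01]
```

View pics/w3b.png

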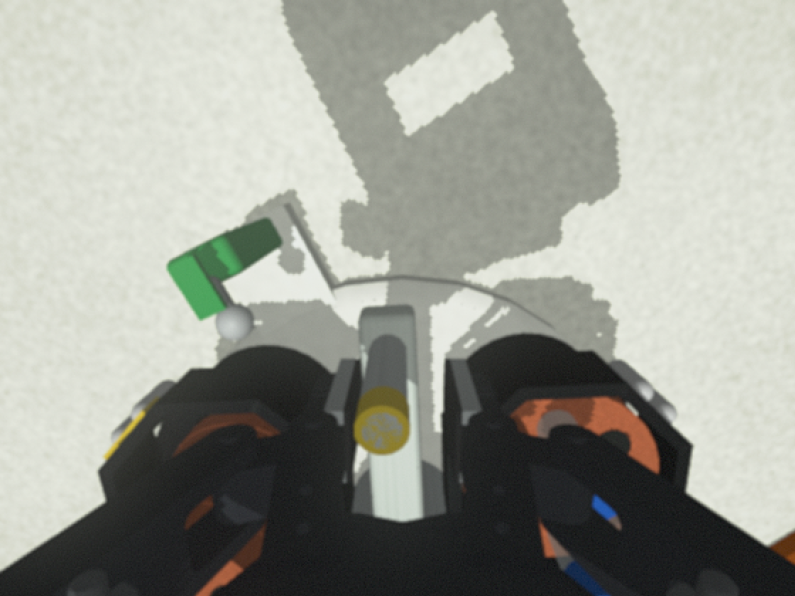

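play_rows(travel=[[0.5,0.5,-0.3],[0.5,0.52,-0.3],[0.54,0.49,-0.3],[0.57,0.46,0],[0,0,0]], rotation=[[0,0,-0.052],[0,0,-0.052],[0,0,-0.052],[0,0,-0.052],[0,0,0]], claw=[2.8,2.8,2.8,2.8,2.8])

```text
time_s: 3.97
position: [0.5307, 0.0515, 0.1266]
tool_rot: [[0.012, 0.804, 0.594], [0.001, 0.594, -0.804], [-1.0, 0.011, 0.006]]
ft_force: [-0.3, -0.9, 0.7]
grip_width: 0.0279
```

```bash
python3 arc.py 4 1.5;python3 - <<'E'
from h import *
print(env.observe()["tool_rot"][:,0])
E
```

```text
theta 125.40214982360322 r 0.13866109648366717 yaw 36.45586987752788 want 35.402149823603224 0.12660249381402677 [-0.27810635 -0.88432048  0.7249095 ] 0.02786207478319278 3.9667
[0.25 0.28] [0.31 0.2 ] [0.31 0.19] [0.32 0.18] 
rot per row -0.03077765986373431
[ 0.01235131  0.00134726 -0.99992281]
```

play_rows(travel=[[0.28,0.26,-0.3],[0.31,0.21,-0.2],[0.31,0.2,-0.2],[0,0,0]], rotation=[[0,0.006,-0.03],[0,0.006,-0.03],[0,0,-0.03],[0,0,0]], claw=[2.8,2.8,2.8,2.8])

```text
time_s: 4.3
position: [0.5353, 0.054, 0.1261]
tool_rot: [[-0.006, 0.85, 0.527], [-0.008, 0.527, -0.85], [-1.0, -0.01, 0.004]]
ft_force: [-0.4, 0.7, 0.5]
grip_width: 0.0279
```

```bash
python3 arc.py 3 1;python3 - <<'E'
from h import *
im=env.get_image("wrist")[:,:,::-1]
cv2.imwrite("pics/w4b.png",cv2.resize(im,None,fx=1.42,fy=1.42,interpolation=3))
E
```

```text
theta 123.24379001522462 r 0.13806871086404277 yaw 31.807709604783177 want 33.24379001522462 0.12610637576833741 [-0.41149982  0.71800701  0.51941107] 0.027929651796890612 4.3
[0.13 0.25] [0.21 0.13] [0.21 0.12] 
rot per row -0.009098515358078393
```

View pics/w4b.png

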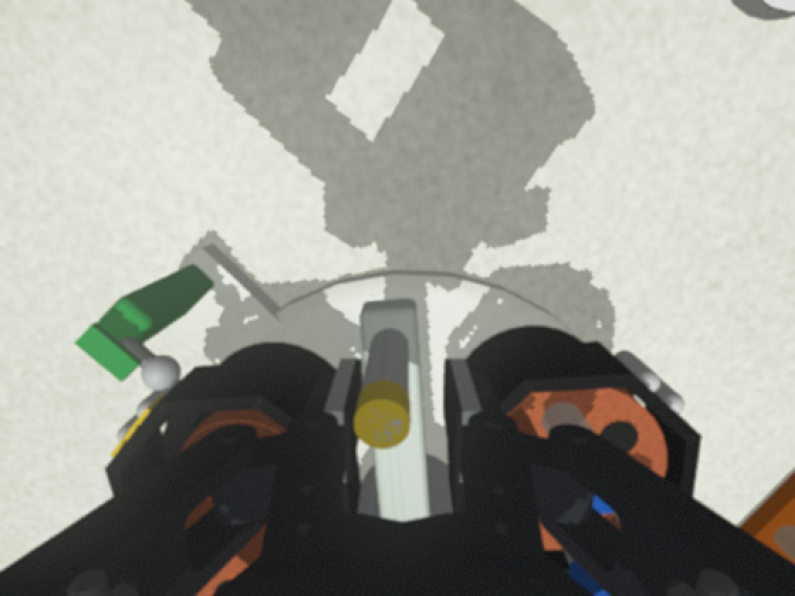

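play_rows(travel=[[0.3,0.3,-0.2],[0.3,0.2,-0.2],[0,0,0]], rotation=[[0,0,-0.01],[0,0,-0.02],[0,0,0]], claw=[2.8,2.8,2.8])

```text
time_s: 4.6
position: [0.5353, 0.0533, 0.1271]
tool_rot: [[-0.017, 0.861, 0.508], [-0.019, 0.508, -0.861], [-1.0, -0.025, 0.008]]
ft_force: [0.7, -0.2, 0.6]
grip_width: 0.0281
```

```bash
python3 arc.py 3 1
```

```text
theta 123.39670923067864 r 0.13744595968242931 yaw 30.510793612479 want 33.39670923067864 0.12712542693373097 [ 0.67644648 -0.16095504  0.61782207] 0.028134003829925265 4.6
[0.09 0.3 ] [0.21 0.13] [0.21 0.13] 
rot per row -0.000663716029172861
```

play_rows(travel=[[0.4,0.35,-0.3],[0.4,0.35,-0.2]], rotation=[[-0.015,-0.015,0.02],[0,0,0]], claw=[2.8,2.8])

```text
time_s: 4.77
position: [0.5367, 0.0542, 0.1255]
tool_rot: [[-0.016, 0.848, 0.53], [-0.048, 0.529, -0.847], [-0.999, -0.039, 0.032]]
ft_force: [-27.1, -23.7, 17.9]
grip_width: 0.0283
```

```bash
python3 arc.py 3 1
```

```text
theta 122.7055849781261 r 0.1375015142392663 yaw 31.94242055941137 want 32.7055849781261 0.12551368409020225 [-27.06780168 -23.73309935  17.88299836] 0.028280731914577598 4.7667
[0.1 0.3] [0.21 0.13] [0.21 0.12] 
rot per row -0.013013381906396424
```

play_rows(travel=[[0,0,0]], rotation=[[0.045,-0.015,0]], claw=[2.8])

```text
time_s: 4.85
position: [0.536, 0.0539, 0.1266]
tool_rot: [[-0.002, 0.846, 0.533], [-0.005, 0.533, -0.846], [-1.0, -0.004, 0.003]]
ft_force: [-0.3, -0.4, 0.3]
grip_width: 0.0281
```

```bash
python3 arc.py; python3 - <<'E'
from h import *
for n,(x,y) in [("scene",(150,150)),("side",(230,110)),("wrist",(0,0))]:
    im=env.get_image(n)[:,:,::-1]; 
    if n!="wrist": im=im[y:y+180,x:x+200];f=3.3
    else: f=1.42
    cv2.imwrite(f"pics/{n}5.png",cv2.resize(im,None,fx=f,fy=f,interpolation=3))
E
```

```text
theta 123.02588116713139 r 0.13763493209015779 yaw 32.195446042857654 want 33.02588116713139 0.1265797812767925 [-0.28649744 -0.38048507  0.31468514] 0.02807440782618957 4.85
```

View pics/scene5.png

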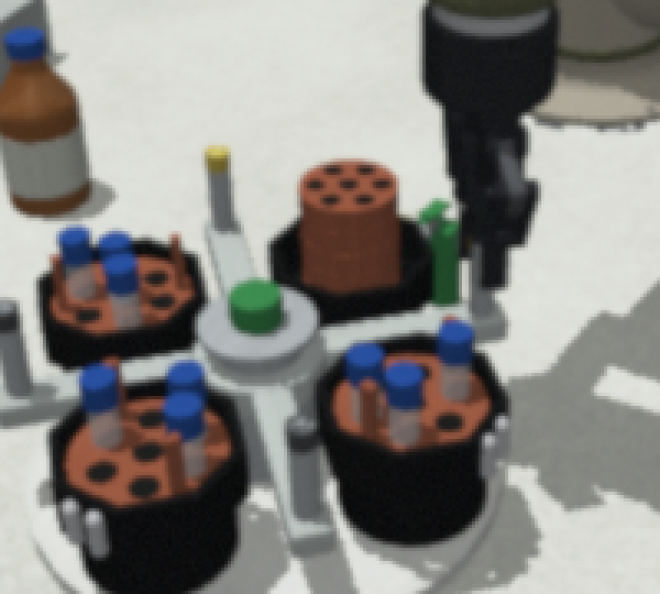

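View pics/side5.png

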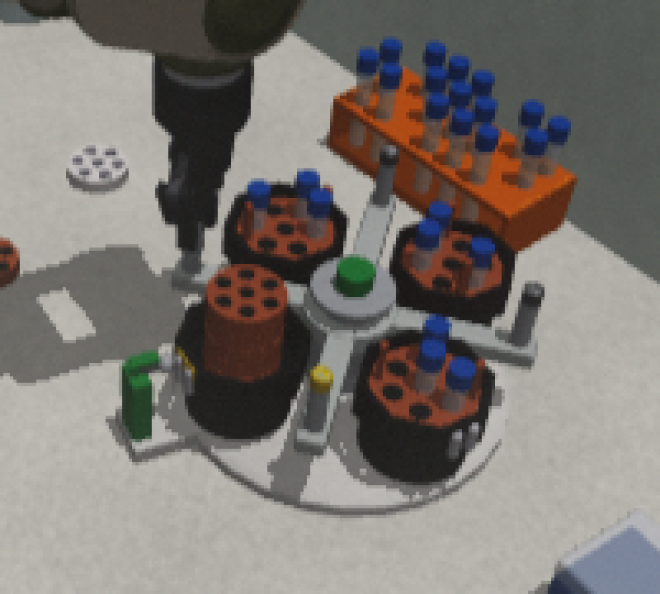

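View pics/wrist5.png

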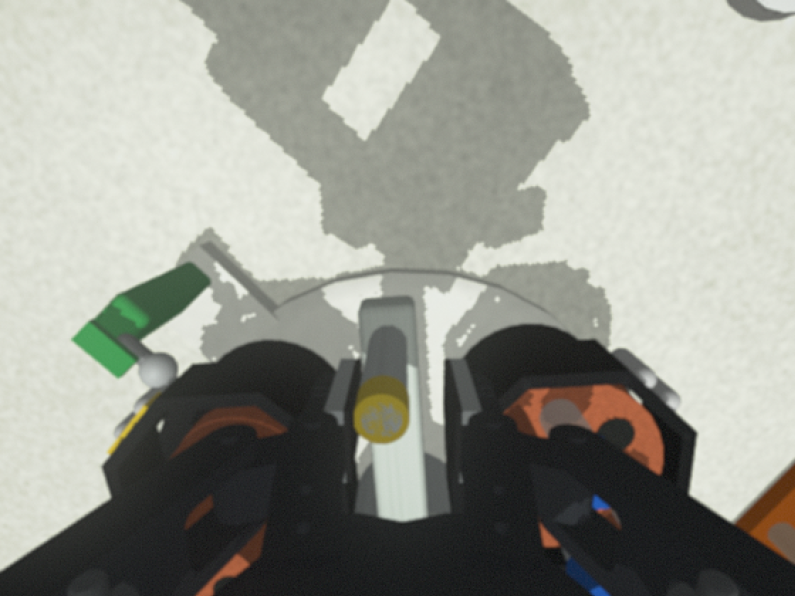

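play_rows(travel=[[-0.15,-0.1,-0.5],[0,0,-0.5]], rotation=[[0,0,0],[0,0,0]], claw=[2.8,2.8])

```text
time_s: 5.17
position: [0.5359, 0.0519, 0.1184]
tool_rot: [[0.004, 0.847, 0.532], [-0.005, 0.532, -0.847], [-1.0, 0.001, 0.007]]
ft_force: [0.5, 0.0, -0.4]
grip_width: 0.0283
```

```bash
python3 arc.py; python3 -c "
from h import *
print(env.observe()['tool_rot'])"
```

```text
theta 123.51923853995362 r 0.13607856793785975 yaw 32.13334028801352 want 33.51923853995362 0.11836022726961415 [ 0.45043159  0.03904092 -0.38570103] 0.028292937941493145 5.1667
[[ 4.02842569e-03  8.46812377e-01  5.31876461e-01]
 [-5.18409435e-03  5.31891314e-01 -8.46796761e-01]
 [-9.99978448e-01  6.53960072e-04  6.53263990e-03]]
```

play_rows(travel=[[0.2,0.25,0],[0.25,0.15,0]], rotation=[[0,0,0],[0,0,0]], claw=[2.8,2.8])

```text
time_s: 5.33
position: [0.537, 0.0533, 0.1172]
tool_rot: [[-0.006, 0.845, 0.534], [-0.012, 0.534, -0.845], [-1.0, -0.012, 0.007]]
ft_force: [-22.9, -15.3, 17.5]
grip_width: 0.0278
```

```bash
python3 arc.py
```

```text
theta 122.79844125574935 r 0.13657118103182161 yaw 32.27983378274737 want 32.79844125574935 0.11718458524437779 [-22.91273235 -15.33781403  17.50165666] 0.027773566700683257 5.3333
```

```bash
python3 -c "
from h import *
s=env.observe();print(s['ft_force'],s['wrist_torque'],s['position'],s['joint_efforts'],s['qvel'],s['q'])"
```

```text
[-22.91273235 -15.33781403  17.50165666] [-2.33529531  3.54551643  0.09434743] [0.53702139 0.05329919 0.11718459] [ 6.59891322e+00 -3.71931982e+01 -2.34665591e+01  3.83923978e+00
 -5.06630033e+00  2.77582963e-02] [ 1.56817154  2.22108137 -3.70632225 -3.18869273  5.70845958  1.94665313] [ -6.54290417  27.32589199  85.82110506  -0.81052201  67.11717493
 -38.50829165]
```

play_rows(travel=[[0.15,0.1,0]], rotation=[[0,0,0]], claw=[2.8])

```text
time_s: 5.42
position: [0.5366, 0.053, 0.1171]
tool_rot: [[-0.012, 0.845, 0.535], [-0.016, 0.535, -0.845], [-1.0, -0.018, 0.007]]
ft_force: [-10.6, -8.5, 8.7]
grip_width: 0.0282
```

```bash
python3 -c "
from h import *
s=env.observe();print(s['ft_force'],s['wrist_torque'],s['position'],s['joint_efforts'],s['qvel'],s['q'])"
```

```text
[-10.64379453  -8.51907846   8.68555472] [-1.29656241  1.61953272  0.06835106] [0.53664743 0.05301514 0.11714688] [ 4.04455215e+00 -4.16203916e+01 -2.14022022e+01  2.14927934e+00
 -2.34084964e+00  3.48438439e-02] [ 1.03564307  1.19923003 -1.99274081 -2.88006698  3.87252072  1.34276859] [ -6.46217208  27.42930702  85.64010057  -1.06544314  67.49775594
 -38.38956935]
```

```bash
python3 arc.py; python3 - <<'E'
from h import *
im=env.get_image("wrist")[:,:,::-1]
cv2.imwrite("pics/w6a.png",cv2.resize(im[220:420,60:260],None,fx=3,fy=3,interpolation=3))
cv2.imwrite("pics/w6b.png",cv2.resize(im[220:420,220:500],None,fx=2.8,fy=2.8,interpolation=3))
im=env.get_image("side")[:,:,::-1]
cv2.imwrite("pics/s6.png",cv2.resize(im[140:250,260:350],None,fx=5.4,fy=5.4,interpolation=3))
E
```

```text
theta 122.99491924839442 r 0.13653579282198183 yaw 32.336230078773376 want 32.994919248394424 0.1171468766823922 [-10.64379453  -8.51907846   8.68555472] 0.028208389371817917 5.4167
```

View pics/w6a.png

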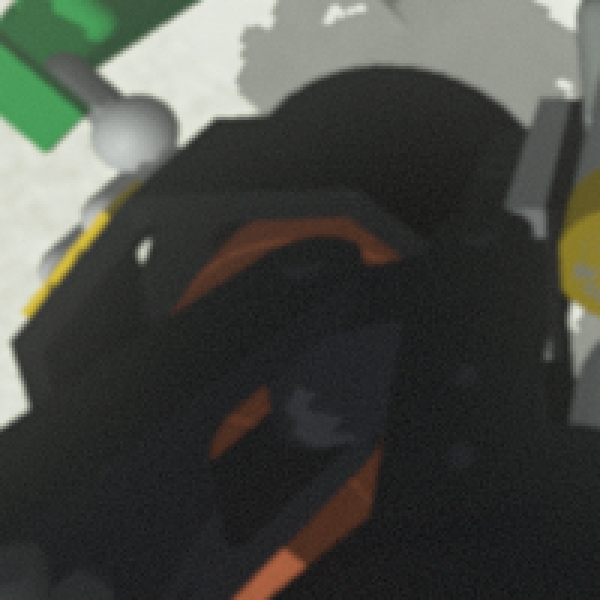

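View pics/w6b.png

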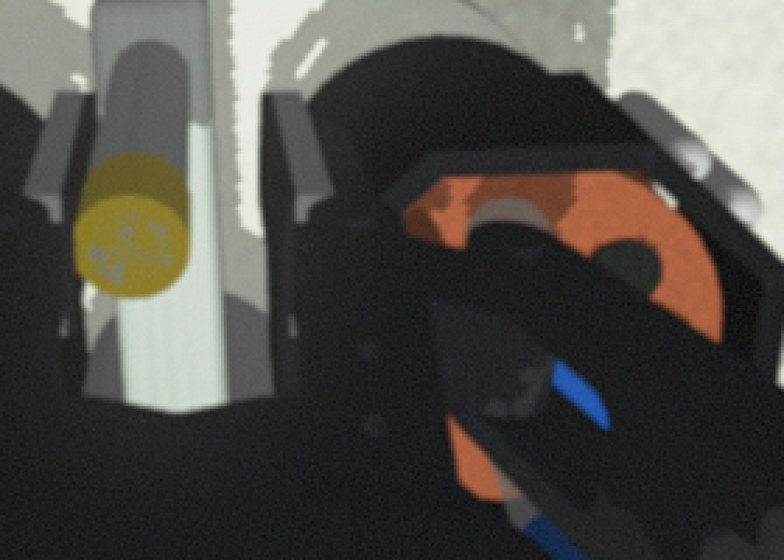

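View pics/s6.png

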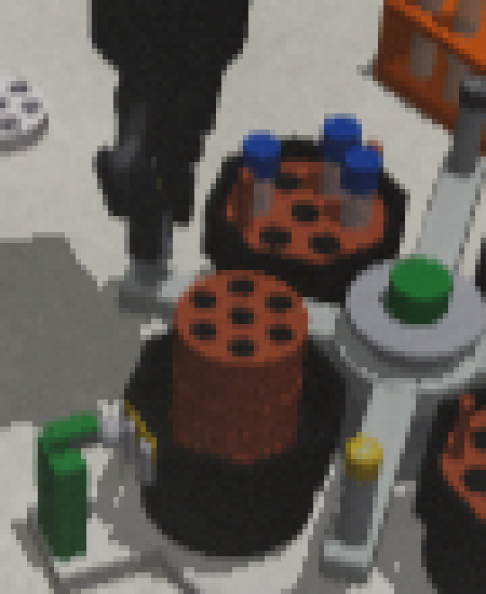

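play_rows(travel=[[0.34,0.22,0],[0.34,0.22,0],[0.34,0.22,0]], rotation=[[0.01,-0.01,0],[0,0,0],[0,0,0]], claw=[2.8,2.8,2.8])

```text
time_s: 5.77
position: [0.5364, 0.0532, 0.1169]
tool_rot: [[-0.03, 0.842, 0.538], [-0.022, 0.538, -0.843], [-0.999, -0.037, 0.002]]
ft_force: [-21.6, -18.2, 11.0]
grip_width: 0.0284
```

```bash
python3 arc.py; python3 -c "
from h import *
print(env.observe()['tool_rot'][:,0])"
```

```text
theta 123.0204014938086 r 0.1368226839627199 yaw 32.576121553700695 want 33.020401493808606 0.11686467236829168 [-21.60220517 -18.21565469  10.99547615] 0.028398944832277024 5.7667
[-0.03007798 -0.02205172 -0.99930428]
```

play_rows(travel=[[0.5,0.34,0],[0.5,0.34,0]], rotation=[[0.03,-0.04,0],[0.03,-0.04,0]], claw=[2.8,2.8])

```text
time_s: 5.93
position: [0.541, 0.0571, 0.1166]
tool_rot: [[0.035, 0.84, 0.542], [0.03, 0.541, -0.841], [-0.999, 0.045, -0.007]]
ft_force: [-13.6, -9.4, 11.2]
grip_width: 0.0283
```

```bash
python3 arc.py; python3 -c "
from h import *
s=env.observe();print(s['tool_rot'][:,0],s['wrist_torque'])"
```

```text
theta 120.52910024628478 r 0.1377377056061604 yaw 32.78482888973181 want 30.529100246284784 0.11659537254192119 [-13.64373031  -9.40055029  11.18170145] 0.028258543760248875 5.9333
[ 0.03465447  0.03007779 -0.99894664] [-1.67270286  2.36515195  0.05307866]
```

play_rows(travel=[[0.36,0.2,0]], rotation=[[0,0,0]], claw=[2.8])

```text
time_s: 6.02
position: [0.5429, 0.0585, 0.1166]
tool_rot: [[0.032, 0.84, 0.542], [0.03, 0.541, -0.84], [-0.999, 0.043, -0.008]]
ft_force: [-7.8, -3.0, 2.8]
grip_width: 0.0283
```

```bash
python3 arc.py; python3 -c "
from h import *
s=env.observe();print(s['tool_rot'][:,0],s['wrist_torque'])"
```

```text
theta 119.5792038003549 r 0.1379403768870757 yaw 32.800944870690685 want 29.579203800354904 0.11660669476769382 [-7.84795146 -2.98404828  2.83920918] 0.028261603899132695 6.0167
[ 0.03237023  0.02984904 -0.99903013] [-0.52073759  1.38687598 -0.00585938]
```

play_rows(travel=[[0.3,0.17,0]], rotation=[[0,0,0]], claw=[2.8])

```text
time_s: 6.1
position: [0.5445, 0.0597, 0.1165]
tool_rot: [[0.029, 0.84, 0.542], [0.029, 0.542, -0.84], [-0.999, 0.04, -0.009]]
ft_force: [-5.7, -3.7, 3.8]
grip_width: 0.0281
```

```bash
python3 arc.py;  python3 - <<'E'
from h import *
im=env.get_image("wrist")[:,:,::-1]
cv2.imwrite("pics/w7.png",cv2.resize(im,None,fx=1.42,fy=1.42,interpolation=3))
print(env.observe()["ft_force"])
E
```

```text
theta 118.74691992503341 r 0.13823093066626466 yaw 32.83075883040766 want 28.74691992503341 0.11648976821579402 [-5.68084436 -3.67875353  3.75135588] 0.0280669672993048 6.1
[-0.97334131 -0.75206098  0.94835118]
```

View pics/w7.png

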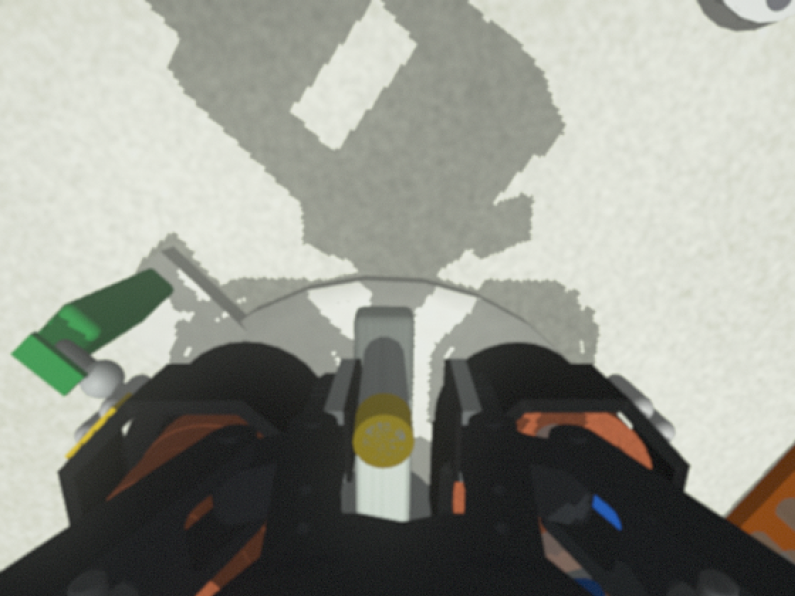

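```bash
python3 - <<'E'
from h import *
I=env.camera_info("wrist");C=np.array([.611,-.0615])
for n,u,v,z in [("roller",102,378,.085),("post",384,441,.154)]:
    p=atz("",(u+.5)/1.42-.5,(v+.5)/1.42-.5,z,I)[:2];d=p-C;print(n,p,np.hypot(*d),np.degrees(np.arctan2(*d[::-1])))
im=env.get_image("wrist")[:,:,::-1]
cv2.imwrite("pics/w8.png",cv2.resize(im[220:380,0:200],None,fx=4,fy=4,interpolation=3))
E
python3 arc.py
```

```text
roller [ 0.44896365 -0.01569038] 0.16838735117006323 164.21376531295255
post [0.5394631  0.05798884] 0.1392663332696233 120.90858004768047
theta 118.1390561947544 r 0.13820953370492065 yaw 32.83635348217111 want 28.139056194754403 0.11651483042363492 [-1.7862276   0.44055996  1.4658244 ] 0.028006891836258697 6.2
```

View pics/w8.png

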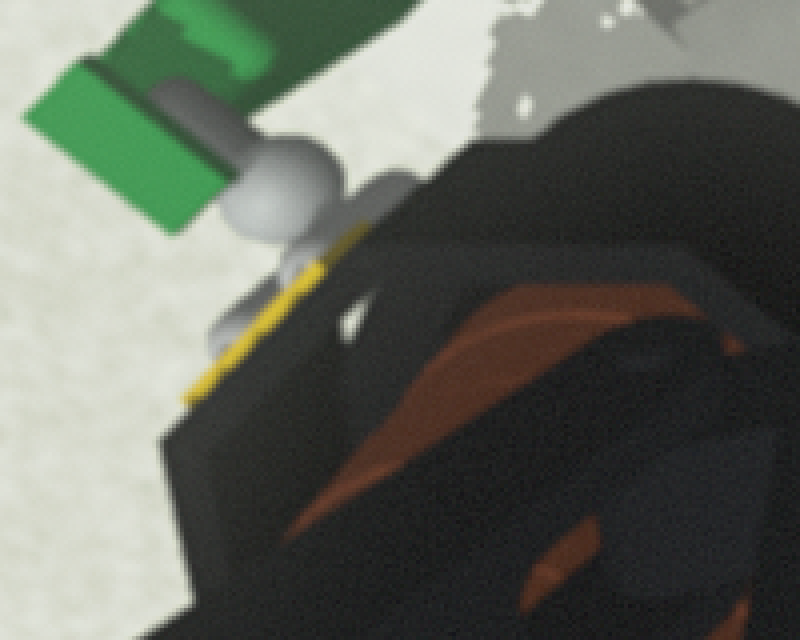

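play_rows(travel=[[0.25,0.14,0]], rotation=[[0,0,0]], claw=[2.8])

```text
time_s: 6.28
position: [0.5481, 0.0619, 0.1164]
tool_rot: [[0.031, 0.839, 0.543], [0.03, 0.542, -0.84], [-0.999, 0.042, -0.008]]
ft_force: [-0.5, -0.0, 1.5]
grip_width: 0.0281
```

```bash
python3 arc.py; python3 - <<'E'
from h import *
im=env.get_image("wrist")[:,:,::-1]
a=cv2.resize(im[220:360,0:200],None,fx=2.9,fy=2.9,interpolation=3);b=cv2.resize(im[220:360,210:350],None,fx=1.45,fy=2.9,interpolation=3)
cv2.imwrite("pics/w9.png",cv2.hconcat([a,b]))
E
python3 arc.py
```

```text
theta 117.00151821763004 r 0.13851993283465397 yaw 32.8669446508908 want 27.001518217630036 0.11639395699894618 [-0.48234005 -0.01291999  1.47784871] 0.02811782166980292 6.2833
theta 116.62441032301496 r 0.13844566763491717 yaw 32.86919585559359 want 26.624410323014956 0.11644833149340039 [-0.93136106 -0.18675487  0.15112826] 0.02789851482075033 6.3333
```

View pics/w9.png

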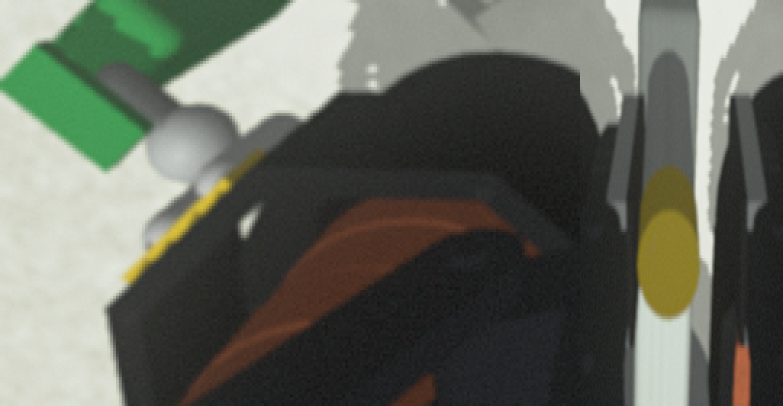

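```bash
cat > pa.py <<'E'
from h import *
import sys
I=env.camera_info("wrist");C=np.array([.611,-.0615])
u,v=map(float,sys.argv[1:3])
p=atz("",u,v,.154,I)[:2];d=p-C;print(p,np.hypot(*d),np.degrees(np.arctan2(*d[::-1])))
E
python3 pa.py 270.7 311; python3 - <<'E'
from h import *
i=env.observe()
for n,(x,y) in [("scene",(170,160)),("side",(260,120))]:
    im=env.get_image(n)[:,:,::-1][y:y+150,x:x+180]
    cv2.imwrite(f"pics/{n}9.png",cv2.resize(im,None,fx=4,fy=4,interpolation=3))
E
python3 arc.py
```

```text
[0.54327147 0.06000045] 0.1391025310316139 119.13680002782291
theta 116.68825714752367 r 0.1384074176142565 yaw 32.868199636525645 want 26.68825714752367 0.11639947893117772 [-0.68544494 -0.66634145  0.49417324] 0.028033528600147368 6.4333
```

View pics/side9.png

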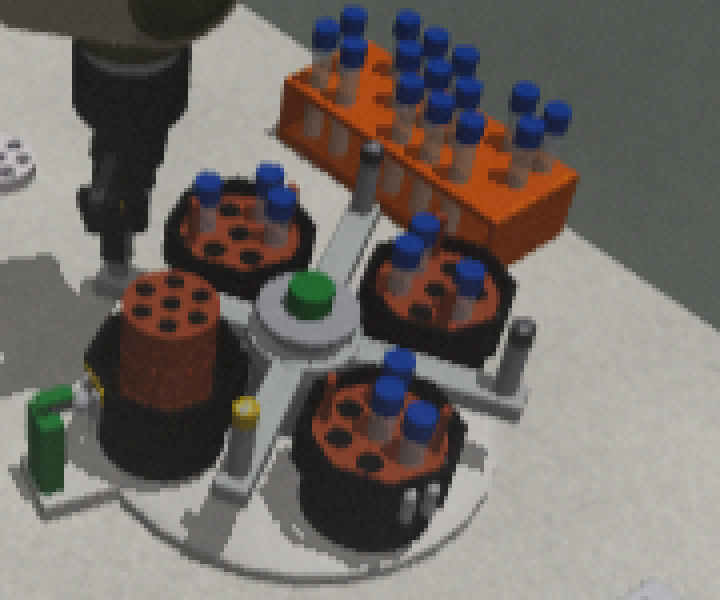

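View pics/scene9.png

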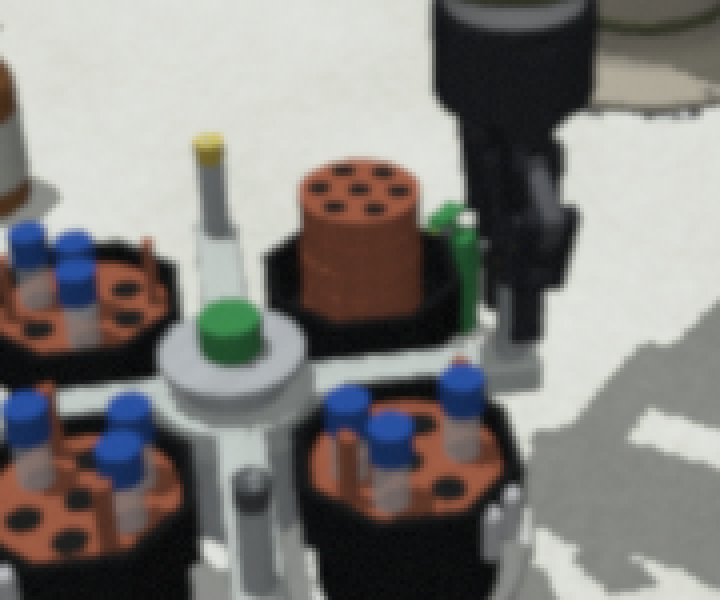

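play_rows(travel=[[-0.4,-0.25,0],[0,0,0],[0,0,1.5],[0,0,3],[0,0,3]], rotation=[[0,0,0],[0,0,0],[0,0,0],[-0.015,0.015,0],[-0.015,0.015,0]], claw=[2.8,2.8,2.8,2.8,2.8])

```text
time_s: 6.85
position: [0.5416, 0.0596, 0.1876]
tool_rot: [[-0.01, 0.84, 0.542], [0.001, 0.542, -0.84], [-1.0, -0.007, -0.006]]
ft_force: [0.5, -0.3, 0.4]
grip_width: 0.0279
```

```bash
python3 - <<'E'
from h import *
I=env.camera_info("wrist");s=env.observe();print(s["position"],s["ft_force"])
im=env.get_image("wrist")[:,:,::-1]
cv2.imwrite("pics/w10.png",cv2.resize(im,None,fx=1.42,fy=1.42,interpolation=3))
np.savez("w10.npz",**I)
E
```

```text
[0.54164651 0.0595704  0.18759503] [ 0.45901469 -0.32792598  0.44598925]
```

View pics/w10.png

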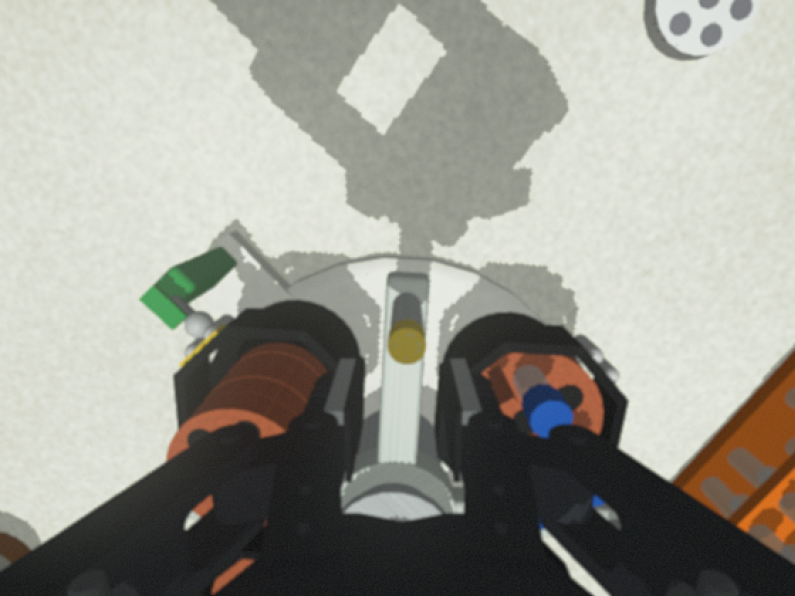

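```bash
python3 - <<'E'
from h import *
I=dict(np.load("w10.npz"));C=np.array([.611,-.0615])
for n,u,v,z in [("roller",198,324,.085),("post",406,343,.154)]:
    p=atz("",(u+.5)/1.42-.5,(v+.5)/1.42-.5,z,I)[:2];d=p-C;print(n,p,np.hypot(*d),np.degrees(np.arctan2(*d[::-1])))
E
```

```text
roller [ 0.45038242 -0.0172606 ] 0.16659871666877074 164.60068192395192
post [0.54242875 0.06139991] 0.1407352284272978 119.15906319928325
```

play_rows(travel=[[-1.5,2.7,0.5],[-1.5,2.7,0.5],[-1.5,2.7,0],[-1.5,2.7,0],[-1.5,2.7,0],[-1.5,2.7,0],[-0.7,1.3,0],[0,0,0]], rotation=[[0,0,0],[0,0,0],[0,0,0],[0,0,0],[0,0,0],[0,0,0],[0,0,0],[0,0,0]], claw=[2.8,2.8,8.5,8.5,8.5,8.5,8.5,8.5])

```text
time_s: 7.57
position: [0.4446, 0.2403, 0.2072]
tool_rot: [[0.013, 0.842, 0.54], [0.002, 0.54, -0.842], [-1.0, 0.012, 0.005]]
ft_force: [0.6, -0.0, -0.3]
grip_width: 0.0853
```

```bash
python3 - <<'E'
from h import *
I=env.camera_info("wrist");s=env.observe();print(s["position"],s["ft_force"],s["tool_rot"][:,0],s["q"])
im=env.get_image("wrist")[:,:,::-1]
cv2.imwrite("pics/w11.png",cv2.resize(im,None,fx=1.42,fy=1.42,interpolation=3))
np.savez("w11.npz",**I)
E
```

```text
[0.4446171  0.24033209 0.20722652] [ 0.5504424  -0.04323813 -0.3258504 ] [ 0.01259577  0.00177031 -0.9999191 ] [ 14.99609739  18.19915925  84.14728881  -0.09112181  76.93019596
 -17.6396738 ]
```

View pics/w11.png

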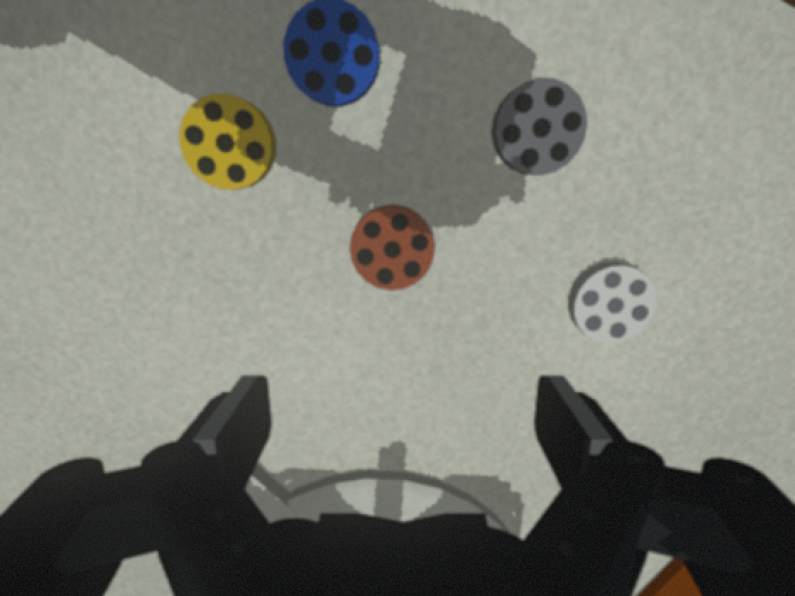

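```bash
python3 - <<'E'
from h import *
I=dict(np.load("w11.npz"))
p=atz("",(392.5)/1.42-.5,(249)/1.42-.5,.016,I);print(p)
p=atz("",(392.5)/1.42-.5,(248)/1.42-.5,.016,I);print(p, (p-env.observe()["position"])*100)
E
```

```text
[0.43415647 0.24718344 0.016     ]
[0.43375444 0.2478198  0.016     ] [ -1.14658595   0.83715865 -19.12165977]
```

play_rows(travel=[[-0.55,0.35,-3.5],[-0.5,0.35,-4],[0,0,-4],[0,0,-4],[0,0,-2],[0,0,0]], rotation=[[-0.002,0.012,0],[0,0,0],[0,0,0],[0,0,0],[0,0,0],[0,0,0]], claw=[8.5,8.5,8.5,8.5,8.5,8.5])

```text
time_s: 8.12
position: [0.439, 0.2425, 0.0285]
tool_rot: [[0.014, 0.844, 0.536], [0.002, 0.536, -0.844], [-1.0, 0.013, 0.006]]
ft_force: [-0.4, -1.3, -0.4]
grip_width: 0.0852
```

```bash
python3 - <<'E'
from h import *
s=env.observe();print(s["position"],s["ft_force"],s["tool_rot"])
im=env.get_image("wrist")[:,:,::-1]
cv2.imwrite("pics/w12.png",cv2.resize(im,None,fx=1.42,fy=1.42,interpolation=3))
E
```

```text
[0.43901811 0.24254287 0.02848884] [-0.4073294  -1.28495371 -0.36766051] [[ 0.01414115  0.84387399  0.53635504]
 [ 0.00223371  0.53638067 -0.84397321]
 [-0.99989751  0.01313281  0.00570007]]
```

View pics/w12.png

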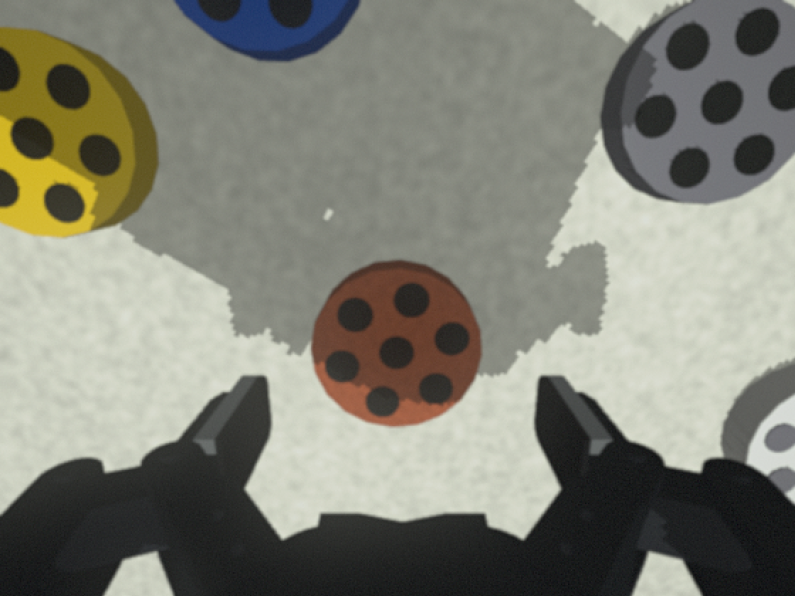

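```bash
python3 - <<'E'
from h import *
I=env.camera_info("wrist")
p=atz("",(397.5)/1.42-.5,(352.5)/1.42-.5,.016,I);print(p, (p-env.observe()["position"])*100,env.observe()["position"])
E
```

```text
[0.43572671 0.24624839 0.016     ] [-0.39423456  0.35294479 -1.40738171] [0.43966905 0.24271894 0.03007382]
```

play_rows(travel=[[-0.4,0.35,-0.5],[-0.3,0.2,-1],[0,0,-1],[0,0,-0.6],[0,0,0]], rotation=[[-0.003,0.015,0],[0,0.01,0],[0,0,0],[0,0,0],[0,0,0]], claw=[8.5,8.5,8.5,8.5,8.5])

```text
time_s: 8.58
position: [0.4364, 0.2485, 0.0013]
tool_rot: [[-0.002, 0.845, 0.535], [0.002, 0.535, -0.845], [-1.0, -0.0, -0.003]]
ft_force: [0.7, -0.2, -0.5]
grip_width: 0.0851
```

```bash
python3 - <<'E'
from h import *
s=env.observe();print(s["position"],s["ft_force"],s["tool_rot"])
E
```

```text
[0.43640768 0.24846423 0.00134957] [ 0.7179371  -0.15442401 -0.50927689] [[-1.59192537e-03  8.44986259e-01  5.34785647e-01]
 [ 2.22661722e-03  5.34787994e-01 -8.44983339e-01]
 [-9.99996254e-01 -1.54387486e-04 -2.73280353e-03]]
```

play_rows(travel=[[-0.1,-0.1,-0.35],[0,0,0],[0,0,0],[0,0,0],[0,0,0],[0,0,0],[0,0,0]], rotation=[[0,0,0],[0,0,0],[0,0,0],[0,0,0],[0,0,0],[0,0,0],[0,0,0]], claw=[8.5,6,6,6,6,6,6], squeeze=35)

```text
time_s: 9.17
position: [0.4359, 0.2476, -0.0011]
tool_rot: [[0.001, 0.845, 0.535], [0.003, 0.535, -0.845], [-1.0, 0.002, -0.002]]
ft_force: [-1.2, -0.1, -0.9]
grip_width: 0.0624
```

```bash
python3 - <<'E'
from h import *
s=env.observe();print(s["position"],s["ft_force"],s["tool_rot"][:,0],s["grip_width"])
im=env.get_image("wrist")[:,:,::-1]
cv2.imwrite("pics/w13.png",cv2.resize(im,None,fx=1.42,fy=1.42,interpolation=3))
E
```

```text
[ 0.43585485  0.24758449 -0.00111464] [-1.23880707 -0.05952057 -0.86039897] [ 8.33620534e-04  2.81317792e-03 -9.99995696e-01] 0.062366556002506936
```

View pics/w13.png

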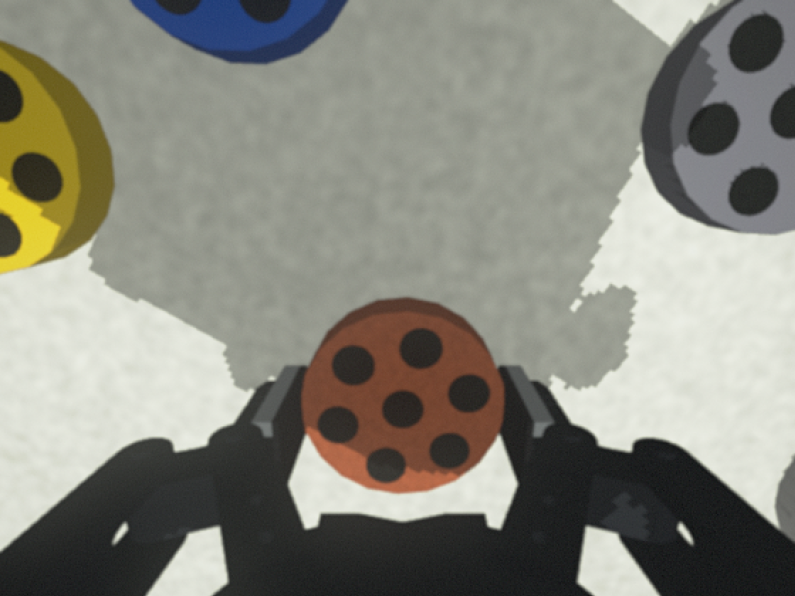

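```bash
python3 - <<'E'
from h import *
I=env.camera_info("wrist");s=env.observe()
p=atz("",(403.5)/1.42-.5,(409)/1.42-.5,.016,I);d=p-s["position"];print(p,d,s["tool_rot"].T@d)
p=atz("",(403)/1.42-.5,(395)/1.42-.5,.008,I);d=p-s["position"];print(p,d,s["tool_rot"].T@d)
E
```

```text
[0.43658933 0.2474173  0.016     ] [ 0.00073723 -0.00015827  0.01712343] [-0.0171232   0.00057536  0.00049526]
[0.43618248 0.24780566 0.008     ] [0.00033038 0.00023009 0.00912343] [-9.12247940e-03  4.22115784e-04 -3.51231298e-05]
```

play_rows(travel=[[0,0,1],[0,0,2],[0,0,3],[0,0,3.5],[0,0,4],[0,0,4],[0,0,3],[0,0,0]], rotation=[[0,0,0],[0,0,0],[0,0,0],[0,0,0],[0,0,0],[0,0,0],[0,0,0],[0,0,0]], claw=[6,6,6,6,6,6,6,6])

```text
time_s: 9.88
position: [0.432, 0.2463, 0.2115]
tool_rot: [[-0.006, 0.845, 0.535], [0.001, 0.535, -0.845], [-1.0, -0.005, -0.004]]
ft_force: [1.5, 0.8, 0.3]
grip_width: 0.0623
```

```bash
python3 - <<'E'
from h import *
s=env.observe();print(s["position"],s["ft_force"],s["tool_rot"],s["grip_width"])
I=env.camera_info("wrist")
im=env.get_image("wrist")[:,:,::-1]
cv2.imwrite("pics/w14.png",cv2.resize(im,None,fx=1.42,fy=1.42,interpolation=3))
for u,v in [(403.5,409)]:
    p=atz("",u/1.42-.5,v/1.42-.5,s["position"][2]+.0171,I);print(s["tool_rot"].T@(p-s["position"]))
E
```

```text
[0.4319599  0.24634678 0.21146189] [1.52934158 0.83827388 0.29624703] [[-6.38615221e-03  8.44844621e-01  5.34973629e-01]
 [ 7.75933368e-04  5.34988564e-01 -8.44858944e-01]
 [-9.99979307e-01 -4.98029392e-03 -4.07206153e-03]] 0.06229704097197504
[-0.01710529  0.00055611  0.00053236]
```

View pics/w14.png

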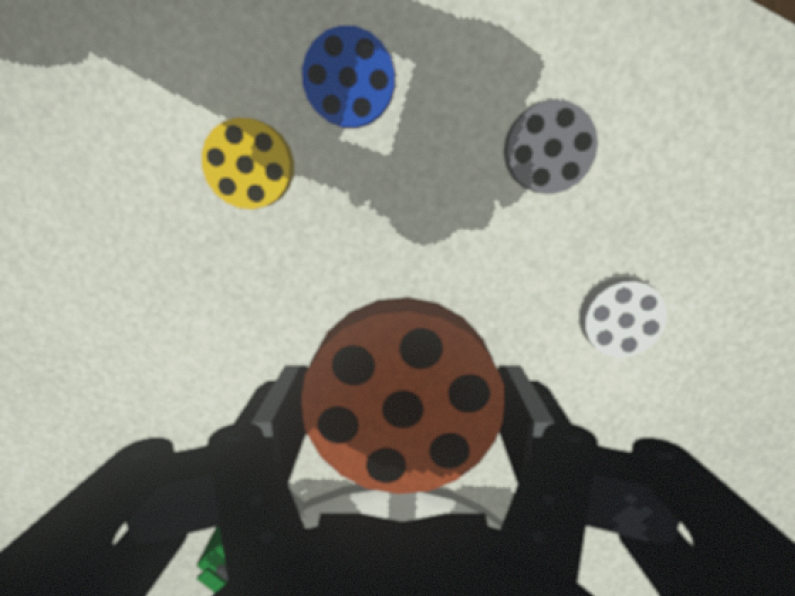

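```bash
python3 - <<'E'
from h import *
f=lambda p,o:((p[0]+.5)/4-.5+o[0],(p[1]+.5)/4-.5+o[1])
np.set_printoptions(precision=4,suppress=True)
s=f((359,189),(170,160));d=f((171,297),(260,120))
print("pile",*tri(s,d),atz("scene",*s,.154),atz("side",*d,.154))
s=f((209,142),(170,160));d=f((246,405),(260,120));print("post_b",*tri(s,d))
s=f((232,314),(170,160));d=f((311,288),(260,120));print("hub",*tri(s,d))
E
```

```text
pile [ 0.5126 -0.0317  0.1563] 0.0038172664076178316 [ 0.5109 -0.0343  0.154 ] [ 0.5136 -0.0279  0.154 ]
post_b [ 0.4911 -0.1294  0.1536] 0.0024339640373560213
hub [ 0.6095 -0.0617  0.1346] 0.0005438726107192099
```

play_rows(travel=[[0.6,-1.8,1],[1.2,-3.5,1],[1.2,-3.5,1],[1.2,-3.5,1],[1.2,-3.5,0],[1.2,-3.5,0],[1.2,-3.5,0],[1.2,-3.5,0],[1.2,-3.5,0],[1.2,-3.5,0],[0.6,-1.8,0],[0,0,0]], rotation=[[0,0,0],[0,0,0],[0,0,0],[0,0,0],[0,0,0],[0,0,0],[0,0,0],[0,0,0],[0,0,0],[0,0,0],[0,0,0],[0,0,0]], claw=[6,6,6,6,6,6,6,6,6,6,6,6])

```text
time_s: 10.93
position: [0.547, -0.1217, 0.2307]
tool_rot: [[-0.04, 0.842, 0.539], [0.006, 0.539, -0.842], [-0.999, -0.03, -0.026]]
ft_force: [0.0, 0.6, -0.7]
grip_width: 0.062
```

```bash
python3 - <<'E'
from h import *
s=env.observe();print(s["position"],s["ft_force"],s["tool_rot"],s["grip_width"])
I=env.camera_info("wrist");np.savez("w15.npz",**I)
im=env.get_image("wrist")[:,:,::-1]
cv2.imwrite("pics/w15.png",cv2.resize(im,None,fx=1.42,fy=1.42,interpolation=3))
E
```

```text
[ 0.54697494 -0.12172127  0.23066763] [ 0.02366085  0.61783054 -0.73620772] [[-0.03966395  0.84168782  0.53850569]
 [ 0.00576325  0.53911353 -0.84221339]
 [-0.99919646 -0.03030196 -0.02623423]] 0.06202795780444223
```

View pics/w15.png

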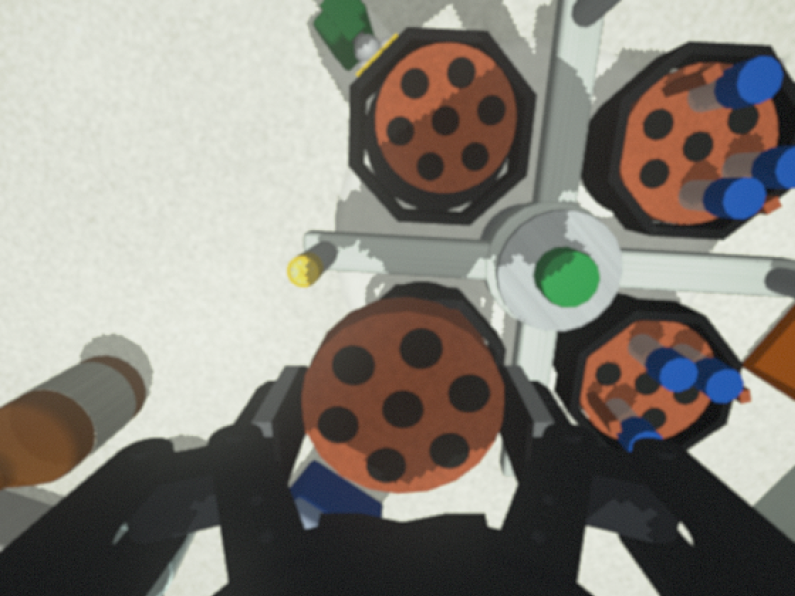

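```bash
python3 - <<'E'
from h import *
I=dict(np.load("w15.npz"));np.set_printoptions(precision=4,suppress=True)
print(I["eye"],I["rotation"][:,2])
for n,u,v,z in [("hub",568,278,.136),("postb",303,270,.154),("pile150",445.5,120,.150),("pile155",445.5,120,.155),("pile160",445.5,120,.160)]:
    p=atz("",(u+.5)/1.42-.5,(v+.5)/1.42-.5,z,I);print(n,p)
e,d=ray("",445/1.42,119/1.42,I);w=144/1.42;f=210/np.tan(np.radians(I["vertical_fov"]/2));dep=f*.064/w;print("depth",dep,"z",(e+d*dep)[2], (e+d*dep))
E
```

```text
[ 0.5137 -0.061   0.3756] [ 0.1156 -0.2347 -0.9652]
hub [ 0.6105 -0.0612  0.136 ]
postb [ 0.4904 -0.1296  0.154 ]
pile150 [ 0.5111 -0.0324  0.15  ]
pile155 [ 0.5112 -0.0331  0.155 ]
pile160 [ 0.5112 -0.0337  0.16  ]
depth 0.20138546599493237 z 0.15993847325666757 [ 0.5109 -0.0335  0.1599]
```

play_rows(travel=[[-0.9,2.2,0.3],[-1.2,2.9,0],[-1.2,2.9,0],[-0.4,0.9,0],[0,0,0]], rotation=[[-0.002,-0.015,0],[-0.002,-0.015,0],[-0.002,-0.012,0],[0,0,0],[0,0,0]], claw=[6,6,6,6,6])

```text
time_s: 11.4
position: [0.5042, -0.0248, 0.2265]
tool_rot: [[-0.009, 0.842, 0.539], [0.006, 0.539, -0.842], [-1.0, -0.004, -0.01]]
ft_force: [0.5, 0.1, -1.2]
grip_width: 0.0627
```

```bash
cat > st.py <<'E'
from h import *
np.set_printoptions(precision=4,suppress=True)
s=env.observe();R=s["tool_rot"];print(s["time_s"],s["position"],"to go cm",np.round((np.array([.5105,-.033])-s["position"][:2])*100,2),"F",s["ft_force"],"fixrot",[-R[1,0],R[0,0]],s["grip_width"])
E
python3 st.py
```

```text
11.4 [ 0.5042 -0.0248  0.2265] to go cm [ 0.63 -0.82] F [ 0.4818  0.0692 -1.2392] fixrot [np.float64(-0.006012576780691667), np.float64(-0.008656714913217265)] 0.06271523195588118
```

play_rows(travel=[[0.4,-0.5,-0.8],[0.3,-0.4,-1],[0.1,-0.1,-1],[0,0,0]], rotation=[[-0.005,-0.008,0],[-0.003,-0.003,0],[0,0,0],[0,0,0]], claw=[6,6,6,6])

```text
time_s: 11.73
position: [0.512, -0.0332, 0.1965]
tool_rot: [[0.001, 0.839, 0.544], [-0.002, 0.544, -0.839], [-1.0, -0.0, 0.003]]
ft_force: [-0.3, -0.3, -1.3]
grip_width: 0.0624
```

```bash
python3 st.py
```

```text
11.7333 [ 0.512  -0.0332  0.1965] to go cm [-0.15  0.02] F [-0.34   -0.3202 -1.3223] fixrot [np.float64(0.002285892674125932), np.float64(0.0013303647219477489)] 0.06235785434300007
```

play_rows(travel=[[-0.1,0,-0.8],[-0.05,0,-0.8],[0,0,-0.4],[0,0,0]], rotation=[[0.002,0,0],[0,0,0],[0,0,0],[0,0,0]], claw=[6,6,6,6])

```text
time_s: 12.07
position: [0.5105, -0.0335, 0.1743]
tool_rot: [[0.0, 0.839, 0.544], [0.0, 0.544, -0.839], [-1.0, 0.0, -0.0]]
ft_force: [0.1, 0.4, -0.5]
grip_width: 0.0621
```

```bash
python3 st.py
```

```text
12.0667 [ 0.5105 -0.0335  0.1743] to go cm [-0.    0.05] F [ 0.1115  0.4413 -0.5481] fixrot [np.float64(-0.000112432701109913), np.float64(0.0001655249720580953)] 0.06208292345014932
```

Perfectly centred and upright. Feeling downward in small steps.

play_rows(travel=[[0,0.02,-0.3],[0,0.02,-0.3],[0,0,-0.2],[0,0,-0.2]], rotation=[[0,0,0],[0,0,0],[0,0,0],[0,0,0]], claw=[6,6,6,6])

```text
time_s: 12.4
position: [0.5109, -0.0333, 0.1642]
tool_rot: [[0.002, 0.839, 0.544], [-0.0, 0.544, -0.839], [-1.0, 0.001, 0.001]]
ft_force: [0.3, 0.0, -1.1]
grip_width: 0.0623
```

```bash
python3 st.py
```

```text
12.4 [ 0.5109 -0.0333  0.1642] to go cm [-0.04  0.03] F [ 0.2772  0.0099 -1.1254] fixrot [np.float64(0.00032230480140477906), np.float64(0.0016015066589145659)] 0.06227268255588501
```

play_rows(travel=[[-0.02,0.02,-0.15],[0,0,-0.15],[0,0,-0.15]], rotation=[[0,0.001,0],[0,0,0],[0,0,0]], claw=[6,6,6])

```text
time_s: 12.65
position: [0.5108, -0.033, 0.1594]
tool_rot: [[0.001, 0.839, 0.544], [-0.001, 0.544, -0.839], [-1.0, 0.001, 0.001]]
ft_force: [0.0, -0.4, -1.0]
grip_width: 0.0626
```

```bash
python3 st.py
```

```text
12.65 [ 0.5108 -0.033   0.1594] to go cm [-0.03  0.  ] F [ 0.0239 -0.4062 -1.0473] fixrot [np.float64(0.0005127716447183787), np.float64(0.0010307744918134644)] 0.06261198432969611
```

play_rows(travel=[[0,0,-0.1],[0,0,-0.1]], rotation=[[0,0,0],[0,0,0]], claw=[6,6])

```text
time_s: 12.82
position: [0.5109, -0.033, 0.1572]
tool_rot: [[0.001, 0.839, 0.544], [-0.001, 0.544, -0.839], [-1.0, 0.001, 0.001]]
ft_force: [-0.1, -0.5, -1.4]
grip_width: 0.0622
```

play_rows(travel=[[0,0,-0.1],[0,0,-0.1]], rotation=[[0,0,0],[0,0,0]], claw=[6,6])

```text
time_s: 12.98
position: [0.5109, -0.033, 0.1551]
tool_rot: [[0.001, 0.839, 0.544], [-0.001, 0.544, -0.839], [-1.0, 0.001, 0.001]]
ft_force: [0.8, -0.0, -1.0]
grip_width: 0.0629
```

play_rows(travel=[[0,0,-0.08]], rotation=[[0,0,0]], claw=[6])

```text
time_s: 13.07
position: [0.5109, -0.0331, 0.1542]
tool_rot: [[0.001, 0.839, 0.544], [-0.001, 0.544, -0.839], [-1.0, 0.001, 0.001]]
ft_force: [0.3, -0.2, -0.7]
grip_width: 0.0619
```

play_rows(travel=[[0,0,-0.08]], rotation=[[0,0,0]], claw=[6])

```text
time_s: 13.15
position: [0.5109, -0.0331, 0.1533]
tool_rot: [[0.001, 0.839, 0.544], [-0.001, 0.544, -0.839], [-1.0, 0.001, 0.001]]
ft_force: [0.1, 0.2, -1.3]
grip_width: 0.0621
```

play_rows(travel=[[0,0,-0.08]], rotation=[[0,0,0]], claw=[6])

```text
time_s: 13.23
position: [0.511, -0.0331, 0.1526]
tool_rot: [[0.002, 0.839, 0.544], [-0.001, 0.544, -0.839], [-1.0, 0.001, 0.001]]
ft_force: [-3.3, 0.8, 10.5]
grip_width: 0.0626
```

play_rows(travel=[[0,0,0]], rotation=[[0,0,0]], claw=[6])

```text
time_s: 13.32
position: [0.511, -0.0331, 0.1528]
tool_rot: [[0.002, 0.839, 0.544], [-0.001, 0.544, -0.839], [-1.0, 0.001, 0.002]]
ft_force: [0.1, 0.6, -0.9]
grip_width: 0.0623
```

```bash
python3 st.py
```

```text
13.3167 [ 0.511  -0.0331  0.1528] to go cm [-0.05  0.01] F [ 0.0561  0.6252 -0.8651] fixrot [np.float64(0.0007390724373695916), np.float64(0.001851649823906429)] 0.062322600668886646
```

play_rows(travel=[[0,0,-0.04],[0,0,0],[0,0,0],[0,0,0],[0,0,0]], rotation=[[0,0,0],[0,0,0],[0,0,0],[0,0,0],[0,0,0]], claw=[6.1,6.6,7.2,7.8,8.3])

```text
time_s: 13.73
position: [0.5114, -0.0332, 0.1528]
tool_rot: [[0.003, 0.839, 0.544], [-0.001, 0.544, -0.839], [-1.0, 0.002, 0.003]]
ft_force: [-0.2, 1.1, 0.6]
grip_width: 0.0833
```

```bash
python3 st.py;  python3 - <<'E'
from h import *
im=env.get_image("wrist")[:,:,::-1]
cv2.imwrite("pics/w16.png",cv2.resize(im,None,fx=1.42,fy=1.42,interpolation=3))
E
```

```text
13.7333 [ 0.5114 -0.0332  0.1528] to go cm [-0.09  0.02] F [-0.2212  1.1328  0.5867] fixrot [np.float64(0.0011815595053622447), np.float64(0.0032488944337363615)] 0.08326142305465535
```

View pics/w16.png

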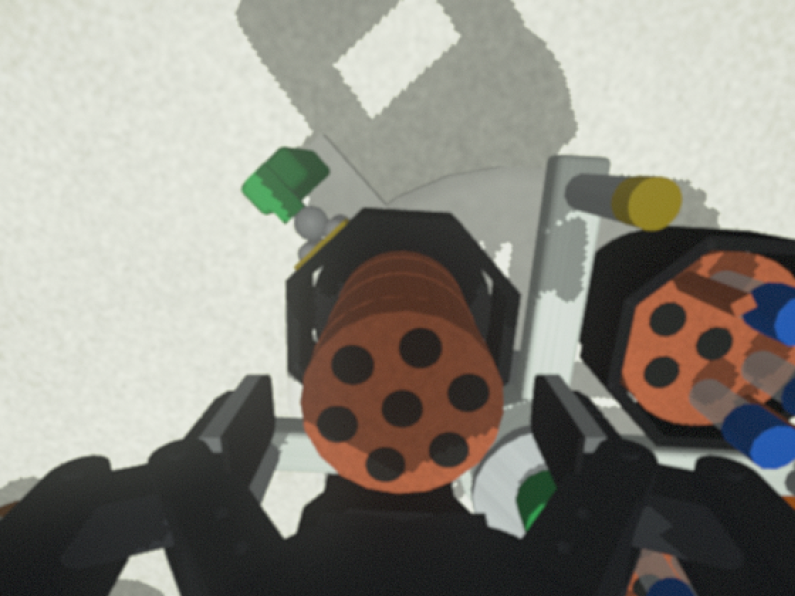

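Disc released on the pile with both fingers clear. Raising straight up and stepping back in the tool +z direction to view.

play_rows(travel=[[0,0,0.5],[0,0,1.5],[0,0,3],[0,0,3.5],[1.2,-1.9,1],[1.6,-2.6,0],[1.6,-2.6,0],[1,-1.5,0],[0,0,0]], rotation=[[0,0,0],[0,0,0],[0,0,0],[0,0,0],[0,0,0],[0,0,0],[0,0,0],[0,0,0],[0,0,0]], claw=[8.5,8.5,8.5,8.5,8.5,8.5,8.5,8.5,8.5])

```text
time_s: 14.53
position: [0.5656, -0.1214, 0.2566]
tool_rot: [[0.005, 0.838, 0.546], [-0.003, 0.546, -0.838], [-1.0, 0.003, 0.005]]
ft_force: [0.3, -0.3, -0.1]
grip_width: 0.0853
```

```bash
python3 st.py;  python3 - <<'E'
from h import *
I=env.camera_info("wrist");np.savez("w17.npz",**I)
im=env.get_image("wrist")[:,:,::-1]
cv2.imwrite("pics/w17.png",cv2.resize(im,None,fx=1.42,fy=1.42,interpolation=3))
for n,(x,y) in [("scene",(170,140)),("side",(250,110))]:
    im=env.get_image(n)[:,:,::-1][y:y+150,x:x+180]
    cv2.imwrite(f"pics/{n}17.png",cv2.resize(im,None,fx=4,fy=4,interpolation=3))
E
```

```text
14.5333 [ 0.5656 -0.1214  0.2566] to go cm [-5.51  8.84] F [ 0.3255 -0.2519 -0.0639] fixrot [np.float64(0.0026499629910066514), np.float64(0.005016378561270893)] 0.08531318567216506
```

View pics/w17.png

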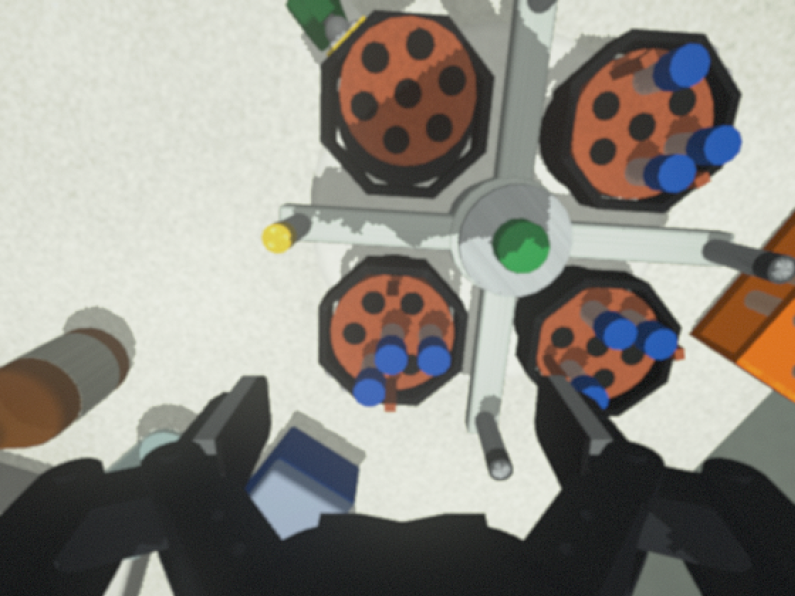

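View pics/scene17.png

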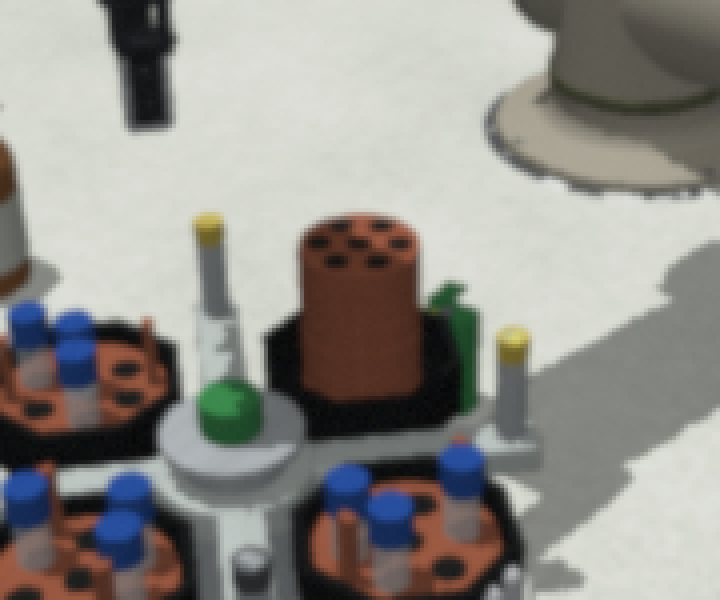

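View pics/side17.png

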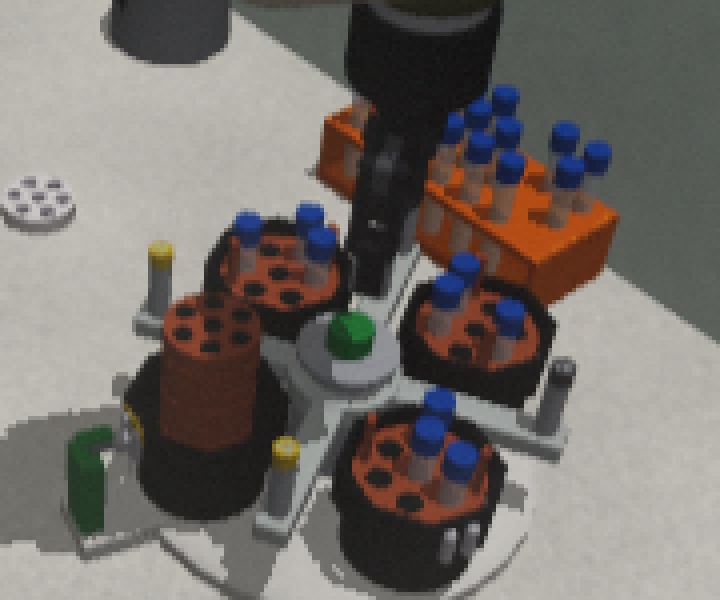

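```bash
python3 - <<'E'
from h import *
f=lambda p,o:((p[0]+.5)/4-.5+o[0],(p[1]+.5)/4-.5+o[1]);C=np.array([.611,-.0615])
np.set_printoptions(precision=4,suppress=True)
for n,s,d in [("a",(513,331),(160,245)),("b",(209,222),(285,444))]:
    p,e=tri(f(s,(170,140)),f(d,(250,110)));v=p[:2]-C;print(n,p,e,np.degrees(np.arctan2(v[1],v[0]))%360)
I=dict(np.load("w17.npz"))
for n,u,v,z in [("disc",408,92.5,.1697),("hub",521,246,.136),("postb",278,237,.154)]:
    p=atz("",(u+.5)/1.42-.5,(v+.5)/1.42-.5,z,I);q=p[:2]-C;print(n,p,np.hypot(*q),np.degrees(np.arctan2(q[1],q[0]))%360)
print(env.observe()["time_s"],env.observe()["ft_force"]);env.close_job()
E
```

```text
a [0.5419 0.0605 0.1565] 0.0029072485034192914 119.51631897518442
b [ 0.4911 -0.1289  0.1538] 0.003212413655724131 209.36060814691726
disc [ 0.5113 -0.0323  0.1697] 0.10386605708648199 163.6910679886125
hub [ 0.6103 -0.0612  0.136 ] 0.0008023342688445289 155.06471819327953
postb [ 0.4908 -0.1292  0.154 ] 0.13794827458715467 209.41259364750394
14.6833 [ 0.0094  0.328  -0.1454]
the job is handed in; nothing more can be done
```

I turned the carousel clockwise by post_a until the pile bucket clicked into the detent at the green pointer. Then I let go and laid the loose brown disc on the pile. I handed the job in at about 14.7 s with the gripper open and clear.

**Carousel:** The last images put post_a at 119.5° and post_b at 209.4°. With the roller measured at 164.1–164.6°, that places the bucket within about 0.5° of home. The detent ridge did not go over at the stated 8 N: the first pushes, peaking near 36 N along the turn (about 40 N in all) at the fingertips, stalled. It went over on a longer push, and the force then fell to zero.

**Disc:** I felt the pile top at about 154 mm. Contact showed as a brief peak of about 11 N, and I eased off to nearly 0 N before opening the fingers. The disc centre measured (0.511, −0.032), within about 1 mm of the measured pile axis. In both side views it sits flush and flat, with no visible step.

**Other things on the bench:** I touched nothing else on purpose, and the bystanders visible in the last pictures looked undisturbed. I did not measure their positions again afterwards.

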